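Inspect the seal blanks of the day's orders

ROBOT

A 6-joint arm with a two-finger parallel gripper is mounted at the origin on the work surface. World frame = base frame: x ahead of the robot, y to its left, z up, the work surface at z = 0. Lengths are in mm, angles in rad, forces in N, time in s.
With the tool pointing down it reaches from about 350 to 875 mm from the base axis. Payload 4.2 kg.
Tool frame: the origin (TCP) lies at the very end of the fingers, on their centre line; the grasp point (between the pads) lies 19 mm behind it; z points along the fingers, y is the line along which they close (so a half turn about z gives the same grasp; the last joint's range is limited). The gripper opens to 85 mm and grips with 20 to 120 N. Pads are 22 mm wide; open, the fingers measure 114 mm over their backs; the gripper's body (76 mm by 85 mm) begins 54 mm behind the grasp point. The pads swing forward as they close: fully open they stand 13 mm farther back than shut.
Start: joints at [-0.976, 0.385, 0.008, 0, -1.194, -0.259], TCP at [205.968, -590.065, 231.312] pointing down, gripper open.
Joint ranges: [-3.14, 3.14], [-1.21, 2.06], [-1.07, 1.41], [-3.16, 2.05], [-2.99, -0.16], [-3.1, 3.1]. Speed limits (rad/s): [2.79, 2.79, 3.14, 3.14, 3.14, 3.14].

INTERFACE

Orientations are given as a unit quaternion [x, y, z, w].
In Python, from bench import arm, viewer gives the robot as it stands. The module is installed in compiled form; this text tells all that it offers.
- The arm moves only by the shell command python3 -m jog 'ROWS' [OPENING]. ROWS is rows parted by semicolons, their numbers by spaces, 1 to 10 of them, each of 6 numbers: dx, dy, dz in mm, then a rotation vector rx, ry, rz in rad; each row is the pose to reach, as a shift and turn from the pose commanded when the command began, along the tool's axes at that moment; what a row does not reach only later rows make up. A row lasts 1/10 s, in which the tool goes at most 50 mm and 0.15 rad, less where a joint would pass 70% of its speed; a pose out of reach is approached as far as the arm can. OPENING is the finger opening in mm, set as the command begins (- or left out keeps the last). The fingers move at their own pace and stop on an object; the grip force is fixed at half the most. Time passes only in rows, so rows that do not move let the fingers close. It prints the time, the measured TCP pose, the force, the opening and the grip force at its end.
- arm.read_state(): the state, without advancing time (a new reading comes with each control period).
- viewer.get_image(name): name is "side" or "top" or "wrist"; returns (picture, depth): 400x640x3 uint8, blue, green, red; 400x640 float32, mm along the optical axis (not along the pixel's ray), 0 where there is no reading.
- viewer.get_calibration(name): a dict with "K" (3x3 intrinsics, pixels), "rvec" (rotation vector, rad) and "tvec" (3), from world to camera coordinates, as OpenCV has them. Camera axes: x right, y down, z forward; pixel columns grow to the right and rows downward; lengths in mm; the calibration is good to about 2 mm. A picture is of the moment at which its call begins: read the wrist's pose just before it. get_calibration takes no time and is no camera call; for the wrist camera it gives the pose at the moment of the call.
- arm.job_done(): hands the job in; it is judged then, once.
The state is a dict: "clock": time; "joints": joint angles; "joint_vel": joint speeds; "joint_efforts": joint torques, N m; "position": TCP position; "ee_rot": TCP orientation; "contact_force": force on the tool from outside, world axes, zero at the start; "wrist_torque": the same for the moment, N m; "gripper_width": finger opening in mm; "grasp_force": force on a finger pad.
Only numpy, scipy, OpenCV 4.12 (cv2) and the standard library are available. Lean on these libraries where they do the work, as an engineer would, in place of code of your own. Each camera call takes 0.05 s, during which the arm holds its last target. There are 200 camera calls.

TASK

Switch the inspection light on and keep it on while you work. Then take the coloured seal blanks out of the packed rack one at a time, red first, then honey, then green (one may be missing): tip each well outward by its knob towards you so that it comes clear of the keeper rail, lift it out, hold its left and then its right side (left and right as you face the rack) upright, square and still for a second about a centimetre in front of the red pointer tip, the tip facing the middle of the side and not touching, and set the blank gently upright in a free cell of the tray. At the end switch the light off; leave the grey blanks standing in their places and the cup, jar and brush alone.

Things in the scene. Friction and masses are not known exactly. Their poses are not given: they have to be found in the camera images.
- rack: fixed dark wooden rack, 76 mm deep (x), 289 mm long (y), with a packed row of five places 52.5 mm apart along y (one may be empty); blanks 2.5 mm apart. Origin: underside centre; x to the back, away from the robot, y left along the row. Inner floor 10 mm high; end cheeks 60 mm high; back strip inner face at x = +31 mm, 40 mm high
- rack_lip (a point): middle of the top inner edge of the rack's low front lip (lip 10 mm thick, 20 mm high above the table, its inner face at rack x = -31 mm, 6 mm in front of the standing blanks)
- rack_rail (a point): middle of the lower front edge of the brass keeper rail that runs above the rear of the whole row: rail from rack x = +17 to +36 mm, 98 to 106 mm above the table (8 mm over the blanks' tops), fixed on posts at its ends. It stops a blank being lifted straight up: tip it about its front foot edge, knob to rack -x, then lift it out
- viewer: loose heavy inspection viewer 0.9 kg: steel base 110 x 110 x 20 mm, column, black camera 130 mm up with a white ring light, and a thin brass pointer with a red ball tip sticking out to -x. x points from the pointer tip to the camera. Origin: on the table, 10 mm inside the base's front edge (-x); base spans x -10 to +100 mm, camera and light x +21 to +80 mm and 152 to 156 mm high
- pointer_tip (a point): foremost point of the red pointer ball (10 mm across), 130 mm above the table, 56 mm in front (-x) of the viewer's origin
- tray: loose plywood tray 0.9 kg, 95 mm (x) by 240 mm (y), 28 mm high, walls and two dividers 5 mm thick, floor 5 mm: three cells side by side along y, each about 85 x 73 mm, centres at y = -78, 0 and +78 mm. Origin: underside centre
- lamp_switch (a joint): light switch lever, 0 = off (leaning towards the robot) to 1.0 rad = on (leaning away); it stays where it is put; full over is on
- lamp_switch_tip (a point): centre of the red ball (26 mm across) at the tip of the lever (rod 10 mm thick): it swings in the x-z plane of the switch about a level axis 22 mm straight above the switch base's origin, 70 mm from the tip, 0.5 rad to either side of upright
- lamp_switch_base: grey housing of the light switch, 70 (x) x 50 x 25 mm, fixed to the table; origin: underside centre; x is the direction in which the lever goes to on
- red: dark red stone seal blank, 50 x 50 x 80 mm, 0.45 kg, with a grip knob on top 14 mm wide (y), 18 mm long (x), 28 mm tall (80 to 108 mm above the foot), its centre 4 mm to the front (-x) of the blank's middle. Origin: centre of the underside; x to the back of the rack, y to the left as one stands at the robot facing the rack, z up. One of the three coloured blanks may be absent
- red_knob (a point): centre of the red blank's knob, 94 mm above its foot
- honey: honey yellow stone seal blank, 50 x 50 x 80 mm, 0.45 kg, with a grip knob on top 14 mm wide (y), 18 mm long (x), 28 mm tall (80 to 108 mm above the foot), its centre 4 mm to the front (-x) of the blank's middle. Origin: centre of the underside; x to the back of the rack, y to the left as one stands at the robot facing the rack, z up
- honey_knob (a point): centre of the honey blank's knob, 94 mm above its foot
- green: green stone seal blank, 50 x 50 x 80 mm, 0.45 kg, with a grip knob on top 14 mm wide (y), 18 mm long (x), 28 mm tall (80 to 108 mm above the foot), its centre 4 mm to the front (-x) of the blank's middle. Origin: centre of the underside; x to the back of the rack, y to the left as one stands at the robot facing the rack, z up
- green_knob (a point): centre of the green blank's knob, 94 mm above its foot
- grey1: dark grey blank, same size and axes, stays in the rack
- grey2: dark grey blank, same size and axes, stays in the rack
- cup: white mug, 72 mm wide, 75 mm high, bystander; origin: underside centre
- paste_jar: blue lidded porcelain jar, 80 mm wide, 52 mm high, bystander; origin: underside centre
- brush: green-handled brush lying on the table, 160 mm long, bystander; origin: under its middle
Mind the look-alikes: they are no part of the job. Leave any orange or yellow look-alike of the lamp_switch_base alone.

How it is judged:
By the outcome, as a careful person would: the job done as asked, in the order asked, and still so for the second after the job is handed in, with the robot touching nothing.
Of red, honey, green only 2 to 3 are there at a start; the rules pass over those that are not, and their reading is None.
At some moment in a run one of viewer, tray may be knocked a few centimetres aside while the robot is not near it.
It also fails if it takes over 210 s, if anything falls off the work surface, if the arm or the gripper's body presses on something with over 40 N, if the wrist force passes 120 N, or if a joint passes its speed limit or range.

## Working session

There is one attempt and no reset: what is moved stays moved. The work goes in short steps, Python scripts to look and compute and a shell command to move; the robot and the scene stay as the last step left them, time stands still between calls to the robot, and variables do not carry over. Pictures are saved under pics/ and viewed, at most 14 in all, crops included, and the job is handed in when it is done.

```bash
mkdir -p pics; ls; python3 - <<'E'
from bench import arm, viewer
import cv2,numpy as np
s=arm.read_state();print(s)
for n in("top","side"):
    p,d=viewer.get_image(n);cv2.imwrite(f"pics/{n}0.png",p);np.savez(f"{n}0.npz",p=p,d=d)
    c=viewer.get_calibration(n);print(n,c)
    print(d.min(),d.max())
E
```

```text
pics
{'clock': 0.0, 'joints': array([-9.76404598e-01,  3.85576101e-01,  6.59522306e-03, -5.16839483e-04,
       -1.19399358e+00, -2.58625374e-01]), 'joint_vel': array([ 1.10589655e-03,  4.21110383e-04, -6.24279354e-04,  5.85439495e-04,
       -5.64566715e-05, -3.21868173e-04]), 'joint_efforts': array([-9.93564172e-04, -3.92292202e+01,  1.88395000e+01,  4.18604672e+00,
       -4.76466928e-03, -1.83275603e-06]), 'position': array([ 205.77065847, -589.52285713,  230.19516403]), 'ee_rot': array([-1.67001552e-01,  9.85956002e-01,  1.09086759e-03, -2.31871316e-04]), 'contact_force': array([0.2983347 , 0.04942177, 0.83646401]), 'wrist_torque': array([ 0.01220819,  0.01682332, -0.01806639]), 'grasp_force': 0.0, 'gripper_width': 85.51485780748064}
top {'K': array([[444.7851422 ,   0.        , 314.80237194],
       [  0.        , 444.7851422 , 204.81269522],
       [  0.        ,   0.        ,   1.        ]]), 'rvec': array([ 2.19792572, -2.13606072,  0.09498007]), 'tvec': array([  29.462046  ,  577.19047146, 1237.9907198 ])}
0.0 2169.7485
side {'K': array([[398.2306587 ,   0.        , 316.6096379 ],
       [  0.        , 398.2306587 , 198.58576525],
       [  0.        ,   0.        ,   1.        ]]), 'rvec': array([ 0.16963631, -2.78449409,  1.356686  ]), 'tvec': array([ 562.88027507,  122.50448051, 1152.01856193])}
0.0 3333.979
```

View pics/top0.png

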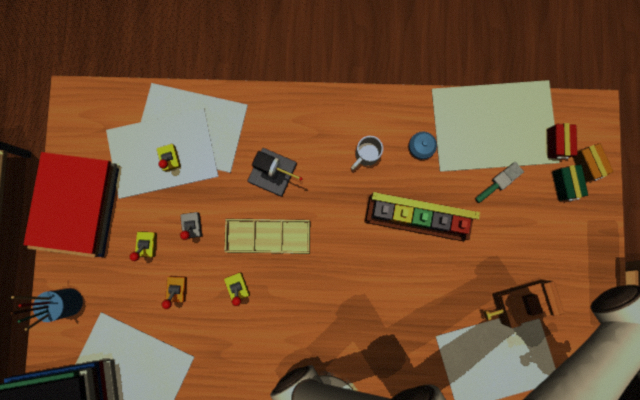

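View pics/side0.png

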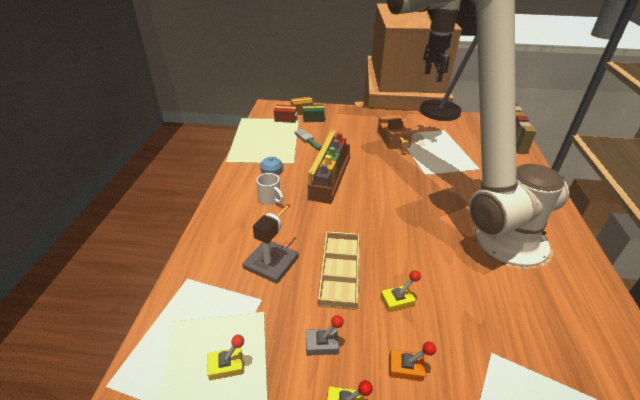

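The top view shows these candidates for the switch: grey (190,225), yellow (168,158), (145,245) and (236,290), orange (175,290). I choose the grey one. The rack row, left to right, is grey (384,210), honey (404,213), green (422,217), grey (441,220), red (461,225). The viewer is at (272,172) with its pointer to the right, near (305,188). The tray is at (268,236). The books and boxes at (565,140), (570,183) and (595,160) are look-alikes for the blanks.

```bash
cat > h.py <<'E'
import numpy as np,cv2
from bench import arm,viewer
from scipy.spatial.transform import Rotation as R
def cal(n):
    c=viewer.get_calibration(n);return c["K"],cv2.Rodrigues(c["rvec"])[0],c["tvec"].ravel()
def ray(n,uv,c=None):
    K,Rm,t=c or cal(n);o=-Rm.T@t
    return o,Rm.T@np.linalg.inv(K)@np.array([uv[0],uv[1],1.])
def onz(n,uv,z,c=None):
    o,d=ray(n,uv,c);return o+d*(z-o[2])/d[2]
def cloud(n,d,c=None):
    K,Rm,t=c or cal(n);v,u=np.mgrid[:400,:640]
    P=np.stack([(u-K[0,2])/K[0,0]*d,(v-K[1,2])/K[1,1]*d,d],-1)
    return (P-t)@Rm
def two(a,ua,b,ub):
    o1,d1=ray(a,ua);o2,d2=ray(b,ub)
    s=np.linalg.lstsq(np.c_[d1,-d2],o2-o1,rcond=None)[0]
    p,q=o1+d1*s[0],o2+d2*s[1];return (p+q)/2,np.linalg.norm(p-q)
def tool(target,quat=None):
    "shift in tool axes from measured pose to world target TCP"
    s=arm.read_state();r=R.from_quat(s["ee_rot"])
    dv=r.inv().apply(np.array(target)-s["position"])
    rv=None if quat is None else (r.inv()*R.from_quat(quat)).as_rotvec()
    return dv.round(1),(None if rv is None else rv.round(3))
E
python3 - <<'E'
from h import *
T=np.load("top0.npz");S=np.load("side0.npz");W=cloud("top",T["d"]);Ws=cloud("side",S["d"])
hsv=cv2.cvtColor(T["p"],cv2.COLOR_BGR2HSV);hs=cv2.cvtColor(S["p"],cv2.COLOR_BGR2HSV)
def red(h,box):
    m=((h[...,0]<8)|(h[...,0]>172))&(h[...,1]>150)&(h[...,2]>60)
    b=np.zeros_like(m);b[box[1]:box[3],box[0]:box[2]]=1;return m&b
for nm,h,w,b in(("swT",hsv,W,(175,210,203,243)),("swS",hs,Ws,(325,310,348,330)),("tipT",hsv,W,(295,178,312,195)),("tipS",hs,Ws,(280,200,300,215)),("redT",hsv,W,(448,210,476,240))):
    m=red(h,b);v,u=np.nonzero(m)
    print(nm,len(u),u.mean() if len(u) else 0,v.mean() if len(u) else 0,np.median(w[m],0) if len(u) else 0)
# table check
print("table",W[330,200],W[120,300],Ws[300,300])
def rect(name,mask,zlo,zhi):
    m=mask&(W[...,2]>zlo)&(W[...,2]<zhi);p=W[m][:,:2].astype(np.float32)
    r=cv2.minAreaRect(p);print(name,len(p),r,cv2.boxPoints(r).round(0).tolist(),np.median(W[m][:,2]))
def box(a,b,c,d):
    m=np.zeros((400,640),bool);m[b:d,a:c]=1;return m
rect("tray",box(218,212,318,260),15,45)
rect("swbase",box(175,208,203,243),15,34)
rect("vbase",box(240,140,305,200),10,30)
rect("rail",box(355,185,485,245),96,125)
for n,u,v in(("g",384,210),("h",404,213),("gr",422,217),("g2",441,220),("r",461,225)):print(n,W[v,u].round(1))
c1=cv2.resize(T["p"][145:250,170:320],None,fx=5,fy=5,interpolation=cv2.INTER_CUBIC)[:525]
cv2.imwrite("pics/crop_sw.png",c1)
cv2.imwrite("pics/crop_rack.png",cv2.resize(T["p"][185:245,355:485],None,fx=6,fy=6,interpolation=cv2.INTER_CUBIC))
E
```

```text
swT 68 184.16176470588235 234.83823529411765 [478.43086517 393.89529651  93.31388262]
swS 111 336.86486486486484 320.9009009009009 [479.58492397 398.20661282  94.7415184 ]
tipT 5 300.4 178.8 [634.71027054  85.44731516 133.07812863]
tipS 4 288.0 204.5 [635.20610492  81.93569514 134.25853966]
redT 285 460.63157894736844 224.53333333333333 [ 527.33079267 -345.77231145   89.44857457]
table [ 2.12806096e+02  3.61647968e+02 -5.80244960e-02] [830.60160902  97.49042663  -1.13242134] [574.52260905 285.3241084    2.97454824]
tray 572 ((485.3621520996094, 180.18826293945312), (93.6261978149414, 240.81393432617188), 1.648354172706604) [[435.0, 299.0], [442.0, 58.0], [536.0, 61.0], [529.0, 302.0]] 26.175041288660935
swbase 336 ((510.28472900390625, 400.9416809082031), (69.96463775634766, 50.856319427490234), 9.227299690246582) [[472.0, 420.0], [480.0, 370.0], [549.0, 381.0], [541.0, 432.0]] 25.113742502509098
vbase 987 ((671.939208984375, 174.8431396484375), (110.288818359375, 110.35572814941406), 68.05705261230469) [[600.0, 144.0], [703.0, 103.0], [744.0, 205.0], [641.0, 247.0]] 19.64822929130436
rail 1059 ((561.8475341796875, -246.25909423828125), (287.6159362792969, 49.93488693237305), 80.89066314697266) [[514.0, -384.0], [564.0, -392.0], [609.0, -108.0], [560.0, -100.0]] 105.86505254067785
g [ 558.8 -137.9  118. ]
h [ 552.  -189.7  122.5]
gr [ 543.1 -238.   117.9]
g2 [ 537.  -289.2  113.1]
r [ 525.1 -341.2  115.1]
```

View pics/crop_sw.png

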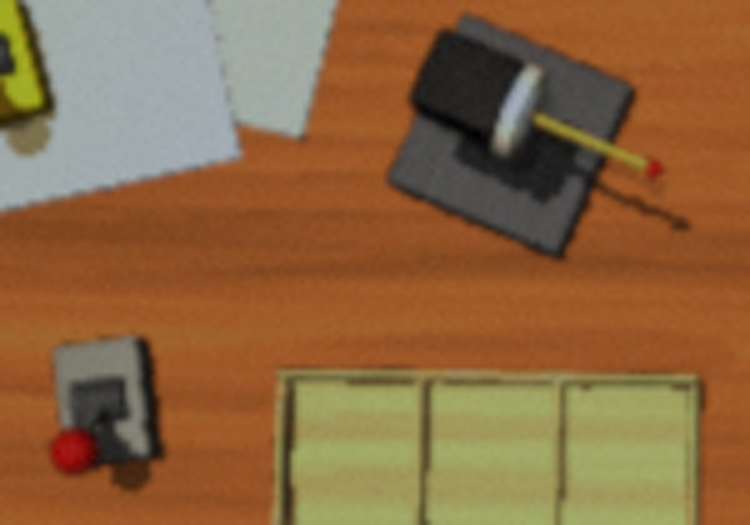

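View pics/crop_rack.png

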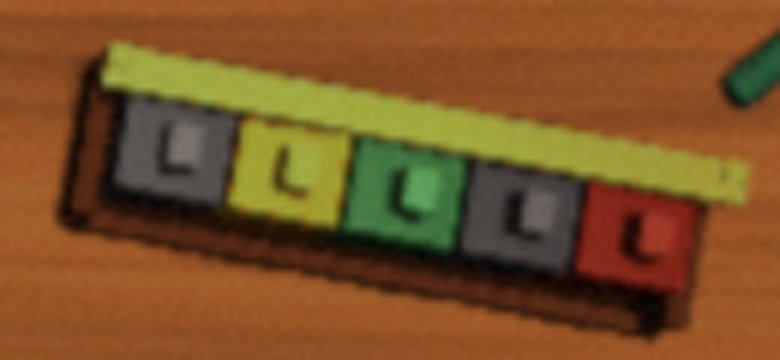

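The crops confirm the choice. The grey housing at top-view pixel (190,225) has its lever off, with the ball at (184,235). The pointer's red tip is at (300.6,178.6). The row is grey, honey, green, grey, red, and all three coloured blanks are present. The sizes agree with the sheet: base 70x51, viewer 110x110, tray 94x241.

```bash
python3 - <<'E'
from h import *
T=np.load("top0.npz");W=cloud("top",T["d"])
m=np.zeros((400,640),np.uint8);m[190:240,365:480]=(W[190:240,365:480,2]>110)
n,l,st,c=cv2.connectedComponentsWithStats(m)
for i in range(1,n):
    if st[i,4]>8:
        p=onz("top",c[i],118);print(st[i,4],c[i].round(1),p.round(1),np.median(W[l==i],0).round(1))
print("tip two",two("top",(300.5,178.7),"side",(288,204.5)))
r=lambda y:R.from_matrix(np.c_[[-np.sin(y),np.cos(y),0],[np.cos(y),np.sin(y),0],[0,0,-1]]).as_quat()
b=np.array([510.3,401.]);ux=np.array([.987,.158])
for s,z in((-75,120),(-75,70)):
    print(tool([*(b+ux*s),z],r(1.73)))
E
```

```text
41 [384.9 208.5] [ 562.8 -140.3  118. ] [ 562.  -140.8  117.3]
40 [404.4 212.2] [ 554.6 -191.5  118. ] [ 555.1 -191.2  116.8]
43 [424. 216.] [ 546.  -243.2  118. ] [ 546.1 -243.4  117.5]
43 [443.7 219.7] [ 537.6 -295.1  118. ] [ 537.2 -296.1  116.4]
42 [463.6 223.5] [ 529.2 -347.   118. ] [ 529.2 -347.9  116.9]
tip two (array([634.10352616,  84.25204888, 135.91587105]), np.float64(1.6431353041422705))
(array([-540. ,  848. ,  111.9]), array([ 0.002, -0.   ,  0.176]))
(array([-540. ,  847.9,  161.9]), array([ 0.002, -0.   ,  0.176]))
```

```bash
J='python3 -m jog'; $J '-453 467 0 0 0 0;-453 467 0 0 0 0;-453 467 0 0 0 0;-453 467 0 0 0 0;-453 467 0 0 0 0;-453 467 0 0 0 0;-453 467 0 0 0 0;-453 467 0 0 0 0;-453 467 0 0 0 0;-453 467 0 0 0 0' 0; cat >sw.py <<'E'
from h import *
q=lambda y:R.from_matrix(np.c_[[-np.sin(y),np.cos(y),0],[np.cos(y),np.sin(y),0],[0,0,-1]]).as_quat()
b=np.array([510.3,401.]);ux=np.array([.987,.158])
for s,z in((-80,120),(-80,70),(12,70)):
    print(tool([*(b+ux*s),z],q(1.73)))
E
python3 sw.py
```

```text
clock: 1.1
position: [416.5, -134.5, 231.3]
ee_rot: [-0.167, 0.986, 0.0, 0.0]
contact_force: [1.1, -0.5, 1.0]
gripper_width: -0.3
grasp_force: 0.0
(array([-186.3,  488.7,  111.4]), array([0.   , 0.   , 0.177]))
(array([-186.3,  488.7,  161.4]), array([0.   , 0.   , 0.177]))
(array([-276.8,  472.5,  161.4]), array([0.   , 0.   , 0.177]))
```

```bash
J='python3 -m jog'; $J '-186 489 80 0 0 .177;-186 489 80 0 0 .177;-186 489 80 0 0 .177;-186 489 80 0 0 .177;-186 489 80 0 0 .177;-186 489 80 0 0 .177;-186 489 80 0 0 .177;-186 489 80 0 0 .177;-186 489 80 0 0 .177;-186 489 80 0 0 .177' 0; $J '0 0 0 0 0 0'; python3 sw.py
```

```text
clock: 2.1
position: [429.2, 350.1, 156.5]
ee_rot: [-0.08, 0.997, -0.0, -0.0]
contact_force: [1.0, 0.8, 1.4]
gripper_width: -0.0
grasp_force: 0.0
clock: 2.2
position: [429.6, 353.0, 155.2]
ee_rot: [-0.082, 0.997, -0.0, -0.0]
contact_force: [-0.7, -0.8, -0.7]
gripper_width: -0.1
grasp_force: 0.0
(array([-7.5, 34.6, 35.1]), array([-0.001, -0.   ,  0.004]))
(array([-7.5, 34.7, 85.1]), array([-0.001, -0.   ,  0.004]))
(array([-99.4,  34.2,  85.1]), array([-0.001, -0.   ,  0.004]))
```

```bash
J='python3 -m jog'; $J '-7 35 40 0 0 0;-7 35 85 0 0 0;-7 35 85 0 0 0;-25 35 85 0 0 0;-40 35 85 0 0 0;-55 35 85 0 0 0;-70 35 85 0 0 0;-82 35 85 0 0 0;-90 35 85 0 0 0;-95 35 85 0 0 0' ; $J '-4 0 0 0 0 0;-4 0 0 0 0 0'; python3 sw.py; python3 - <<'E'
from h import *
p,d=viewer.get_image("side");cv2.imwrite("pics/s1.png",cv2.resize(p[200:400,200:440],None,fx=3,fy=3))
E
```

```text
clock: 3.2
position: [518.4, 397.2, 72.6]
ee_rot: [-0.079, 0.997, -0.0, -0.0]
contact_force: [-1.0, 0.9, -1.9]
gripper_width: 0.4
grasp_force: 0.6
clock: 3.4
position: [519.4, 397.4, 72.2]
ee_rot: [-0.079, 0.997, -0.002, -0.003]
contact_force: [-7.5, -1.3, 5.0]
gripper_width: -0.1
grasp_force: 4.1
(array([ 88.7,   4.9, -47.2]), array([-0.003, -0.006, -0.001]))
(array([88.4,  5. ,  2.8]), array([-0.003, -0.006, -0.001]))
(array([-3.6,  5. ,  2.2]), array([-0.003, -0.006, -0.001]))
```

View pics/s1.png

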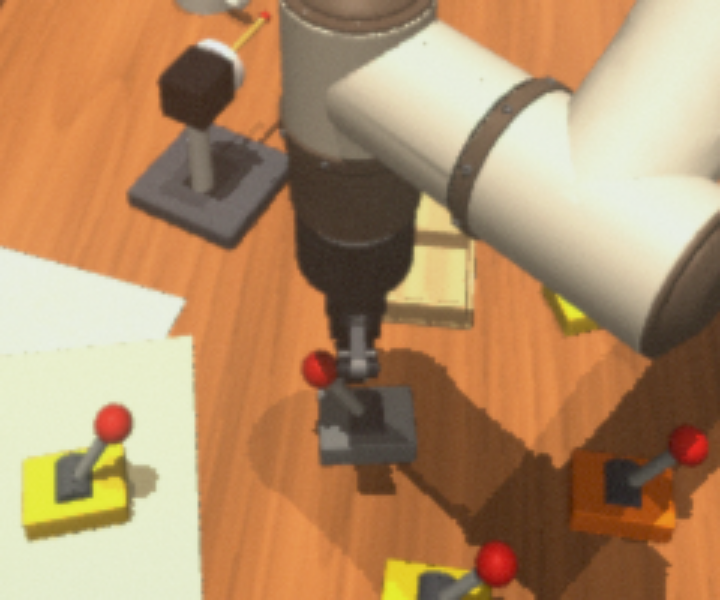

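The side crop shows the lever leaning away, with its ball at crop pixel (320,368). I'll push a little more, back off and measure it.

```bash
J='python3 -m jog'; $J '-4 0 0 0 0 0;-4 0 0 0 0 0'; $J '15 0 0 0 0 0;30 0 0 0 0 0;30 0 -60 0 0 0;0 0 -140 0 0 0;0 0 -140 0 0 0'|head -2; python3 - <<'E'
from h import *
S0=np.load("side0.npz")["p"];
p,d=viewer.get_image("side");W=cloud("side",d)
h=cv2.cvtColor(p,cv2.COLOR_BGR2HSV)
m=((h[...,0]<8)|(h[...,0]>172))&(h[...,1]>150)&(h[...,2]>60);m[:300]=0;m[335:]=0;m[:,:290]=0;m[:,345:]=0
v,u=np.nonzero(m);print(len(u),u.mean(),v.mean(),np.median(W[m],0))
b=np.array([510.3,401.]);ux=np.array([.987,.158]);print("s,ball",(np.median(W[m],0)[:2]-b)@ux)
print("ring bright", S0[205:240,262:290].max(axis=2).ravel().__getitem__(slice(None)).mean(),p[205:240,262:290].max(axis=2).mean(),np.percentile(S0[205:240,262:290],99),np.percentile(p[205:240,262:290],99))
E
cat >pl.py <<'E'
from h import *
q=lambda y:R.from_matrix(np.c_[[-np.sin(y),np.cos(y),0],[np.cos(y),np.sin(y),0],[0,0,-1]]).as_quat()
import sys
a=list(map(float,sys.argv[1:]))
for i in range(0,len(a),4):print(*tool(a[i:i+3],q(a[i+3])))
E
python3 pl.py 529 -347 200 1.41 500 0 240 1.41
```

```text
clock: 3.65
position: [519.8, 397.3, 72.2]
ee_rot: [-0.079, 0.997, -0.003, -0.006]
contact_force: [-18.0, -1.1, 10.1]
gripper_width: -0.0
grasp_force: 9.3
clock: 4.15
position: [526.4, 399.4, 215.6]
111 306.13513513513516 322.56756756756755 [541.94318211 409.0618153   93.18205937]
s,ball 32.50558756339639
ring bright 164.5969387755102 161.80408163265307 232.61000000000013 232.0
[ 122.7 -739.    16.4] [0.011 0.016 0.321]
[  95.2 -391.5  -20.4] [0.011 0.016 0.321]
```

```bash
J='python3 -m jog'; $J '120 -739 0 0 0 .32;120 -739 0 0 0 .32;120 -739 0 0 0 .32;120 -739 0 0 0 .32;120 -739 0 0 0 .32;120 -739 0 0 0 .32;120 -739 0 0 0 .32;120 -739 0 0 0 .32;120 -739 0 0 0 .32;120 -739 0 0 0 .32' 50|head -2;  python3 pl.py 529 -347 230 1.41
```

```text
clock: 5.2
position: [524.7, -102.8, 212.7]
[ -43.3 -240.4  -17.2] [0.    0.002 0.   ]
```

```bash
J='python3 -m jog'; $J '-43 -240 -17 0 0 0;-43 -240 -17 0 0 0;-43 -240 -17 0 0 0;-43 -240 -17 0 0 0;-43 -240 -17 0 0 0;-43 -240 -17 0 0 0;-43 -240 -17 0 0 0;-43 -240 -17 0 0 0'|head -2;  python3 - <<'E'
from h import *
c=cal("wrist");s=arm.read_state();p,d=viewer.get_image("wrist");cv2.imwrite("pics/w1.png",p);np.savez("w1.npz",p=p,d=d,K=c[0],R=c[1],t=c[2])
print(s["position"],R.from_quat(s["ee_rot"]).as_matrix().round(3).tolist(),"cam",-c[1].T@c[2])
E
```

```text
clock: 6.0
position: [528.7, -343.9, 229.1]
[ 528.72209702 -343.90555502  229.11000989] [[-0.987, 0.16, -0.0], [0.16, 0.987, 0.0], [0.0, 0.0, -1.0]] cam [ 464.1620029  -333.3447321   371.61625524]
```

View pics/w1.png

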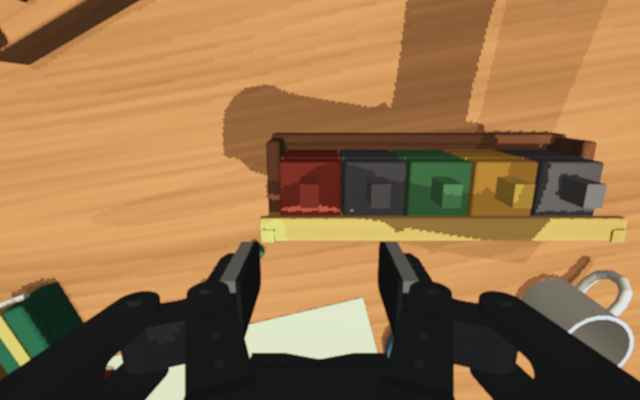

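The wrist view shows the row from behind the hand. The red knob is at (309,193), green (449,193) and honey (515,192), and the rail runs along rows 217–240.

```bash
python3 - <<'E'
from h import *
D=np.load("w1.npz");c=(D["K"],D["R"],D["t"]);W=cloud("wrist",D["d"],c)
m=np.zeros((400,640),np.uint8);m[165:213,270:610]=(W[165:213,270:610,2]>114)&(W[165:213,270:610,2]<124)
n,l,st,cc=cv2.connectedComponentsWithStats(m)
for i in range(1,n):
    if st[i,4]>30:
        P=W[l==i];r=cv2.minAreaRect(P[:,:2].astype(np.float32));print(st[i],cc[i].round(1),"med",np.median(P,0).round(1),"rect",np.round(r[0],1),np.round(r[1],1),round(r[2],1))
for v in(225,235):
  for u in(290,450,600):print(u,v,W[v,u].round(1))
# rail edges
z=W[:,:,2];m=(z>100)&(z<111);m[:210]=0;m[245:]=0
r=cv2.minAreaRect(W[m][:,:2].astype(np.float32));print("rail",r,np.median(W[m],0))
E
python3 pl.py 529.2 -347.3 150 1.41
```

```text
[299 183  20  25 486] [308.8 194.8] med [ 527.2 -351.5  117.7] rect [ 527.7 -351.8] [14.  18.3] 80.8
[370 183  21  25 493] [379.6 195. ] med [ 535.9 -300.2  117.6] rect [ 536.3 -300. ] [14.4 18.4] 80.5
[440 182  23  26 514] [450.7 194.9] med [ 544.3 -248.7  117.5] rect [ 544.7 -248.1] [14.8 18.7] 81.0
[509 183  26  25 536] [521.7 194.9] med [ 552.7 -197.2  117.3] rect [ 553.2 -196.3] [15.4 18.3] 81.2
[580 183  27  25 557] [592.7 194.9] med [ 561.1 -145.5  117.2] rect [ 561.6 -144.9] [15.9 18.4] 82.4
290 225 [ 552.4 -371.2  105.2]
450 225 [ 572.8 -246.5  104.7]
600 225 [ 591.7 -129.8  104.7]
290 235 [ 560.4 -372.6  105.9]
450 235 [ 581.5 -246.9  104.2]
600 235 [ 599.3 -131.   106.7]
rail ((574.6372680664062, -253.06874084472656), (288.4808349609375, 19.818584442138672), 80.76286315917969) [ 573.6346356  -252.61852969  105.47752718]
[-0.9 -3.6 79.3] [0.    0.    0.001]
```

```bash
J='python3 -m jog'; $J '1 -6 40 0 0 0;1 -6 85 0 0 0;1 -6 85 0 0 0;1 -6 85 0 0 0' 36|head -2;  python3 - <<'E'
from h import *
c=cal("wrist");s=arm.read_state();p,d=viewer.get_image("wrist");cv2.imwrite("pics/w2.png",p[120:330,180:460].repeat(2,0).repeat(2,1));np.savez("w2.npz",p=p,d=d,K=c[0],R=c[1],t=c[2])
print(s["position"],s["gripper_width"])
W=cloud("wrist",d,c)
x=c[0]@(c[1]@s["position"]+c[2]);print("tcp px",x[:2]/x[2],x[2])
m=np.zeros((400,640),np.uint8);m[100:300,200:640]=(W[100:300,200:640,2]>113)&(W[100:300,200:640,2]<124)
n,l,st,cc=cv2.connectedComponentsWithStats(m)
for i in range(1,n):
    if st[i,4]>100:
        P=W[l==i];r=cv2.minAreaRect(P[:,:2].astype(np.float32));print(st[i],cc[i].round(1),"med",np.median(P,0).round(1),"rect",np.round(r[0],1),np.round(r[1],1),round(r[2],1))
E
```

```text
clock: 6.45
position: [527.4, -349.8, 144.9]
[ 527.43031735 -349.79000378  144.88625038] 36.135891998415254
tcp px [319.23717718 259.12320971] 154.54962475919965
[303 218  28  37 968] [316.  236.5] med [ 527.3 -351.4  117.7] rect [ 528.  -351.6] [13.7 18.9] 79.6
[ 403  218   32   37 1061] [418.6 236.5] med [ 535.5 -300.2  117.6] rect [ 536.2 -299.7] [14.8 18.4] 80.6
[ 503  219   37   37 1175] [520.9 237.1] med [ 544.1 -249.1  117.4] rect [ 545.  -248.2] [15.4 19.2] 80.5
[ 602  219   38   37 1197] [622.4 237.7] med [ 552.9 -198.3  117.2] rect [ 553.3 -196.4] [16.5 18.6] 80.5
```

View pics/w2.png

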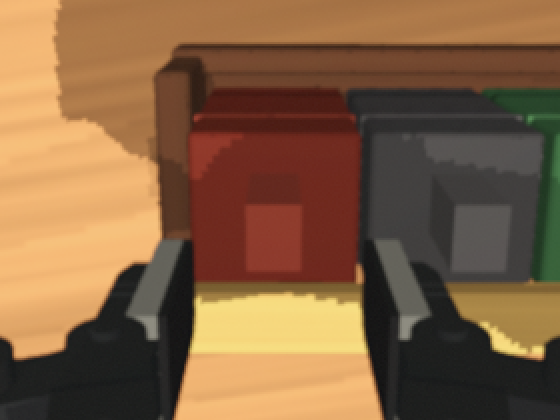

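The fingertip midpoint is at full pixel (319,~240), which agrees with the calibrated TCP at (319,259). The red knob is at (316,236), so it lies about 1.7 mm to −y of the TCP. I'll go down and grip.

```bash
python3 pl.py 527.8 -351.4 93 1.41; J='python3 -m jog'; $J '0 -1.6 20 0 0 0;0 -1.6 35 0 0 0;0 -1.6 45 0 0 0;0 -1.6 52 0 0 0;0 -1.6 52 0 0 0' |head -4; python3 pl.py 527.8 -351.4 93 1.41;$J '0 0 0 0 0 0;0 0 0 0 0 0;0 0 0 0 0 0;0 0 0 0 0 0;0 0 0 0 0 0' 8;  python3 - <<'E'
import numpy as np
from scipy.spatial.transform import Rotation as R
# TCP in rack frame rel front foot edge: knob at x=21, z=83 ; tool axes: x_t=-rack x, z_t=-z ; tilt knob toward -rack x
# (x,z) TCP rel. pivot = (21, 83)
for th in(.1,.2,.3,.4):
    x,z=21*np.cos(th)-83*np.sin(th),21*np.sin(th)+83*np.cos(th)
    print(th,"tool dx",round(21-x,1),"dz",round(83-z,1))
# rotation sign: tool y axis = rack y ; tipping top to -x is rotation about -rack y = -tool y
E
```

```text
[ 0.7 -1.  53.5] [-0.002  0.003  0.002]
clock: 7.0
position: [526.9, -352.0, 92.5]
ee_rot: [0.08, 0.997, -0.0, 0.0]
contact_force: [-0.4, -0.1, 0.8]
[-0.7  0.7 -0.5] [-0.  0. -0.]
clock: 7.5
position: [527.4, -352.1, 93.3]
ee_rot: [0.08, 0.997, -0.0, 0.001]
contact_force: [-0.0, 1.9, 4.8]
gripper_width: 12.7
grasp_force: 60.0
0.1 tool dx 8.4 dz -1.7
0.2 tool dx 16.9 dz -2.5
0.3 tool dx 25.5 dz -2.5
0.4 tool dx 34.0 dz -1.6
```

```bash
J='python3 -m jog'; $J '4 0 -1.5 0 -.05 0;8.4 0 -2 0 -.1 0;12.6 0 -2.6 0 -.15 0;16.9 0 -3 0 -.2 0;21 0 -3 0 -.25 0;25.5 0 -3 0 -.3 0;30 0 -3 0 -.35 0;34 0 -3 0 -.4 0;34 0 -11 0 -.4 0;34 0 -20 0 -.4 0'; python3 pl.py 527.4 -352.1 93 1.41
```

```text
clock: 8.5
position: [491.4, -346.1, 111.0]
ee_rot: [0.079, 0.977, -0.015, 0.195]
contact_force: [0.2, 0.3, -5.1]
gripper_width: 12.8
grasp_force: 59.2
[-26.8  -0.2  30.6] [ 0.001  0.394 -0.001]
```

```bash
J='python3 -m jog'; $J '14 0 -6 0 0 0;27.6 0 -11.7 0 0 0;29 0 -34 0 0 0;30.5 0 -56 0 0 0;27 0 -70 0 .1 0;24 0 -88 0 .2 0;20 0 -106 0 .3 0;20 0 -106 0 .394 0;20 0 -106 0 .394 0;20 0 -106 0 .394 0';python3 - <<'E'
from h import *
p,d=viewer.get_image("top");cv2.imwrite("pics/t2.png",p);np.savez("t2.npz",p=p,d=d)
c=cal("wrist");p,d=viewer.get_image("wrist");cv2.imwrite("pics/w3.png",p);np.savez("w3.npz",p=p,d=d,K=c[0],R=c[1],t=c[2])
E
```

```text
clock: 9.5
position: [433.0, -336.2, 200.6]
ee_rot: [0.081, 0.997, 0.001, 0.002]
contact_force: [-0.8, -0.3, -4.3]
gripper_width: 13.4
grasp_force: 59.2
```

View pics/w3.png

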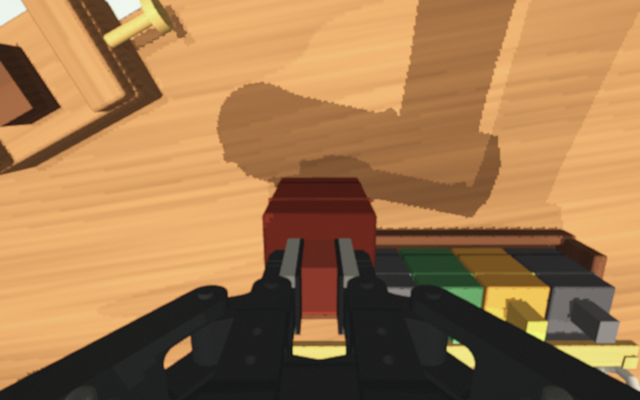

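The wrist view shows the red blank hanging square in the fingers, with its knob between the pads at (320,270). Green and honey are still in the rack. Next I move to a staging point in front of the viewer.

```bash
cat >vw.py <<'E'
from h import *
def seen():
    p,d=viewer.get_image("top");W=cloud("top",d);z=W[...,2]
    b=np.zeros((400,640),bool);b[120:215,215:330]=1
    m=b&(z>12)&(z<28)&(p.max(2)<110);n,l,st,cc=cv2.connectedComponentsWithStats(m.astype(np.uint8))
    i=1+st[1:,4].argmax();r=cv2.minAreaRect(W[l==i][:,:2].astype(np.float32));c=np.array(r[0])
    h=cv2.cvtColor(p,cv2.COLOR_BGR2HSV);q=b&((h[...,0]<6)|(h[...,0]>172))&(h[...,1]>150)&(z>115)&(z<145)
    v,u=np.nonzero(q);t=onz("top",(u.mean(),v.mean()),131) if len(u) else None
    print("viewer base",c,r[1],r[2],"tip ball",t,len(u))
    if t is not None:
        k=c-t[:2];print("dir ball->base",np.arctan2(k[1],k[0]),np.linalg.norm(k),"edge",np.radians(r[2]))
    m=np.zeros((400,640),bool);m[190:285,200:340]=1
    m&=(z>18)&(z<36)&(p[...,1]>110)
    if m.sum()>100:
        r=cv2.minAreaRect(W[m][:,:2].astype(np.float32));print("tray",m.sum(),r)
if __name__=="__main__":seen()
E
J='python3 -m jog'; $J '0 0 -40 0 0 0;-80 40 -40 0 0 .11;-103 300 -40 0 0 .22;-103 347 -40 0 0 .22;-103 347 -40 0 0 .22;-103 347 -40 0 0 .22;-103 347 -40 0 0 .22;-103 347 -40 0 0 .22;-103 347 -40 0 0 .22;-103 347 -40 0 0 .22'|head -2; python3 vw.py; python3 pl.py 594 -10 173.3 1.191
```

```text
clock: 10.6
position: [591.6, -7.6, 241.9]
viewer base [721.74066162 170.86991882] (75.40645599365234, 13.985123634338379) 68.51317596435547 tip ball None 0
tray 171 ((432.07244873046875, 277.8704528808594), (171.61361694335938, 42.22233963012695), 2.5256283283233643)
[-2.9  0.6 68.6] [0.001 0.005 0.001]
```

```bash
J='python3 -m jog'; $J '-3 0 30 0 0 0;-3 0 69 0 0 0;-3 0 69 0 0 0;-3 0 69 0 0 0'|head -2; python3 - <<'E'
from h import *
c=cal("wrist");p,d=viewer.get_image("wrist");cv2.imwrite("pics/w4.png",p);np.savez("w4.npz",p=p,d=d,K=c[0],R=c[1],t=c[2])
c=cal("side");p,d=viewer.get_image("side");np.savez("s4.npz",p=p,d=d);cv2.imwrite("pics/s4.png",p)
E
```

```text
clock: 11.05
position: [594.0, -13.6, 173.9]
```

View pics/w4.png

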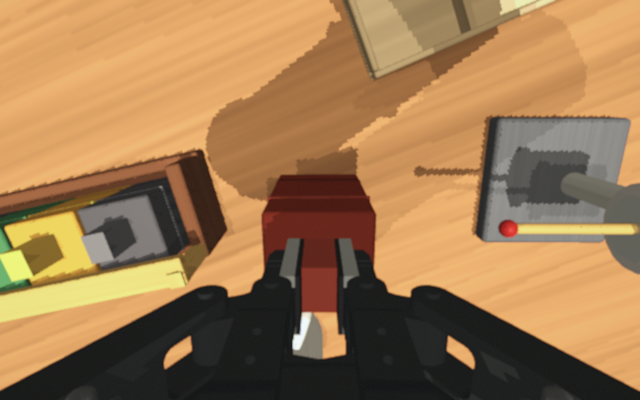

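The wrist view shows the red tip at (508,229), with the brass pointer running level to (635,229). The held blank's near side is at u≈375.

```bash
cat >wv.py <<'E'
from h import *
def vis(save=None):
    "viewer tip front + direction from the wrist view"
    s=arm.read_state();c=cal("wrist");p,d=viewer.get_image("wrist");W=cloud("wrist",d,c);z=W[...,2]
    if save:cv2.imwrite(save,p)
    h=cv2.cvtColor(p,cv2.COLOR_BGR2HSV)
    q=((h[...,0]<6)|(h[...,0]>174))&(h[...,1]>170)&(z>118)&(z<142);q[:,:395]=0;q[:,600:]=0
    n,l,st,cc=cv2.connectedComponentsWithStats(q.astype(np.uint8))
    i=1+st[1:,4].argmax();x0,y0,w,hh=st[i,:4];uv=(x0+(w-1)/2,y0+(hh-1)/2)
    b=onz("wrist",uv,130,c);P=W[l==i]
    y=(h[...,0]>18)&(h[...,0]<36)&(h[...,1]>110)&(z>122)&(z<138);y[:,:int(x0+w)]=0
    v=cv2.fitLine(W[y][:,:2].astype(np.float32),cv2.DIST_HUBER,0,.01,.01).ravel() if y.sum()>20 else None
    k=np.zeros_like(q);k[90:265,395:]=1
    m=k&(z>14)&(z<26);r=cv2.minAreaRect(W[m][:,:2].astype(np.float32))
    print("ball px",uv,st[i],"ball",b.round(1),"topz",np.percentile(P[:,2],95).round(1))
    print("rod dir",None if v is None else np.arctan2(v[1],v[0]).round(3),y.sum(),"base",np.round(r[0],1),np.round(r[1],1),np.radians(r[2]).round(3))
    print("tcp",s["position"].round(1),R.from_quat(s["ee_rot"]).as_matrix()[:,1].round(3))
    return b
if __name__=="__main__":
    import sys
    vis(*sys.argv[1:])
E
python3 wv.py
```

```text
ball px (np.float64(503.0), np.float64(224.0)) [495 217  17  15 209] ball [634.8  82.3 130. ] topz 134.8
rod dir 1.185 1137 base [669.9 170.3] [110.3 110.3] 1.184
tcp [595.9 -12.8 176.2] [0.372 0.928 0.003]
```

```bash
python3 -m jog '0 0 1 0 0 0'|head -2; python3 pl.py 615.6 46.4 173.3 1.185; python3 pl.py 615.6 46.4 173.3 1.185
```

```text
clock: 11.3
position: [595.6, -12.2, 174.9]
[ 3.2 61.9  1.8] [0.004 0.01  0.004]
[ 3.2 61.9  1.8] [0.004 0.01  0.004]
```

```bash
J='python3 -m jog'; $J '3 20 1.8 0 .006 0;3 40 1.8 0 .006 0;3 50 1.8 0 .006 0;3 56 1.8 0 .006 0;3 59 1.8 0 .006 0;3 62 1.8 0 .006 0;3 62 1.8 0 .006 0;3 62 1.8 0 .006 0'|head -3; python3 wv.py pics/w5.png;python3 pl.py 615.6 46.4 173.3 1.185
```

```text
clock: 12.1
position: [614.6, 46.2, 170.9]
ee_rot: [0.19, 0.982, 0.001, -0.0]
ball px (np.float64(398.0), np.float64(236.0)) [395 229   7  15  90] ball [635.4  84.2 130. ] topz 135.4
rod dir 1.189 1094 base [669.5 170.9] [110.3 109.4] 1.186
tcp [614.6  46.2 170.9] [0.372 0.928 0.001]
[-0.8  0.7 -2.4] [ 0.001 -0.     0.004]
```

View pics/w5.png

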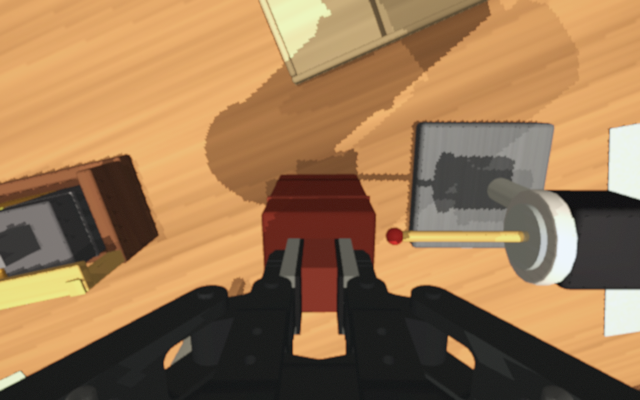

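The tip is at (395,236), centred on the blank's side, with a gap of about 11 mm. I nudge it up and hold.

```bash
J='python3 -m jog'; $J '-.5 1 -2 0 0 0;-.5 1 -2 0 0 0;-.5 1 -2 0 0 0;-.5 1 -2 0 0 0;-.5 1 -2 0 0 0;-.5 1 -2 0 0 0;-.5 1 -2 0 0 0;-.5 1 -2 0 0 0;-.5 1 -2 0 0 0;-.5 1 -2 0 0 0'; $J '0 0 0 0 0 0;0 0 0 0 0 0;0 0 0 0 0 0;0 0 0 0 0 0;0 0 0 0 0 0;0 0 0 0 0 0;0 0 0 0 0 0'|head -2;python3 pl.py 615.6 46.4 173.3 1.185
python3 - <<'E'
from h import *
s=arm.read_state();r=R.from_quat(s["ee_rot"]);u=np.array([.376,.927]);tip=np.array([632.5,77.8])
# right-side TCP: blank yaw +pi => blank x=(-.927,.376)
c=tip-35*u;t=c-4*np.array([-.927,.376]);print("right tcp",t)
E
```

```text
clock: 13.15
position: [615.6, 47.3, 172.9]
ee_rot: [0.189, 0.982, 0.001, 0.0]
contact_force: [-0.1, 0.8, -5.1]
gripper_width: 12.7
grasp_force: 60.0
clock: 13.85
position: [615.6, 47.2, 172.9]
[-0.3 -0.8 -0.4] [ 0.001 -0.     0.005]
right tcp [623.048  43.851]
```

```bash
J='python3 -m jog'; $J '0 -30 0 0 0 0;0 -60 0 0 0 0;0 -65 0 0 0 -.15;0 -65 0 0 0 -.3;0 -65 0 0 0 -.45;0 -65 0 0 0 -.6;0 -65 0 0 0 -.75;0 -65 0 0 0 -.9;0 -65 0 0 0 -1.05;0 -65 0 0 0 -1.2'|head -2; $J '0 0 0 0 0 -.15;0 0 0 0 0 -.3;0 0 0 0 0 -.45;0 0 0 0 0 -.6;0 0 0 0 0 -.75;0 0 0 0 0 -.9;0 0 0 0 0 -1.05;0 0 0 0 0 -1.2;0 0 0 0 0 -1.35;0 0 0 0 0 -1.5'|head -2; $J '0 0 0 0 0 -.15;0 0 0 0 0 -.3;0 0 0 0 0 -.44;0 0 0 0 0 -.44;0 0 0 0 0 -.44'|head -2; python3 pl.py 623 43.8 173.3 4.327
```

```text
clock: 14.85
position: [591.5, -13.1, 172.9]
clock: 15.85
position: [591.5, -13.1, 172.9]
clock: 16.35
position: [591.5, -13.1, 172.9]
[  7.8 -64.6  -0.3] [-0.001 -0.    -0.   ]
```

```bash
J='python3 -m jog'; $J '8 -25 0 0 0 0;8 -45 0 0 0 0;8 -55 0 0 0 0;8 -60 0 0 0 0;8 -63 0 0 0 0;8 -64.5 0 0 0 0;8 -64.5 0 0 0 0;8 -64.5 0 0 0 0'|head -2;python3 - <<'E'
from h import *
c=cal("wrist");p,d=viewer.get_image("wrist");cv2.imwrite("pics/w6.png",p)
h=cv2.cvtColor(p,cv2.COLOR_BGR2HSV);q=((h[...,0]<6)|(h[...,0]>174))&(h[...,1]>150);q[:,262:]=0;q[:200]=0;q[270:]=0
v,u=np.nonzero(q);print(u.min(),u.max(),v.min(),v.max(),len(u));b=onz("wrist",((u.min()+u.max())/2,(v.min()+v.max())/2),130,c);print(b)
E
J='python3 -m jog';$J '0 0 0 0 0 0;0 0 0 0 0 0;0 0 0 0 0 0;0 0 0 0 0 0;0 0 0 0 0 0;0 0 0 0 0 0;0 0 0 0 0 0;0 0 0 0 0 0;0 0 0 0 0 0;0 0 0 0 0 0';$J '0 0 0 0 0 0;0 0 0 0 0 0;0 0 0 0 0 0;0 0 0 0 0 0'|head -2;python3 pl.py 623 43.8 173.3 4.327
```

```text
clock: 17.15
position: [622.7, 43.3, 173.0]
238 252 224 239 194
[634.53815736  82.36922438 130.        ]
clock: 18.2
position: [622.9, 43.8, 172.9]
ee_rot: [0.982, -0.19, 0.0, -0.001]
contact_force: [-0.1, 0.5, -4.9]
gripper_width: 12.7
grasp_force: 60.2
clock: 18.6
position: [622.9, 43.8, 172.9]
[ 0.1 -0.1 -0.4] [-0.001  0.     0.003]
```

View pics/w6.png

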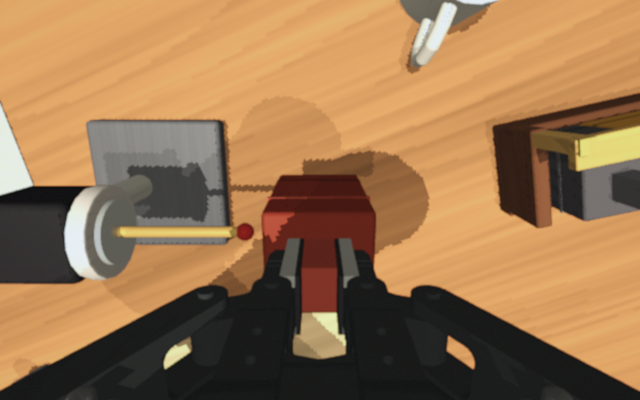

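The view shows the tip at (245,232) facing the middle of the right side, with a gap of about 10 mm. It gives the same tip point, (634.5, 82.4), as the other side did. Next is the tray.

```bash
J='python3 -m jog'; $J '0 30 0 0 0 0;0 50 0 0 0 0;0 50 0 0 0 0'|head -2; python3 pl.py 490 99 150 4.741
```

```text
clock: 18.9
position: [602.8, -5.0, 172.9]
[-143.6  -53.9   23.1] [-0.001  0.001 -0.414]
```

```bash
J='python3 -m jog'; $J '-50 -19 0 0 0 -.14;-100 -37 0 0 0 -.28;-144 -54 0 0 0 -.414;-144 -54 0 0 0 -.414;-144 -54 0 0 0 -.414;-144 -54 0 0 0 -.414'|head -2; cat >tr.py <<'E'
from h import *
c=cal("wrist");s=arm.read_state();p,d=viewer.get_image("wrist");W=cloud("wrist",d,c);z=W[...,2];cv2.imwrite("pics/tr.png",p)
m=(z>22)&(z<34)&(p[...,1]>110);m[250:]=0
h=cv2.cvtColor(p,cv2.COLOR_BGR2HSV)
P=W[m];r=cv2.minAreaRect(P[:,:2].astype(np.float32));print(s["position"],m.sum(),r,cv2.boxPoints(r).round(0).tolist())
E
python3 tr.py;python3 pl.py 490 99 150 4.741
```

```text
clock: 19.5
position: [491.7, 101.4, 173.5]
[491.72876111 101.36127359 173.50947149] 4410 ((490.82391357421875, 202.79348754882812), (188.5059356689453, 280.776123046875), 37.25983810424805) [[331.0, 257.0], [501.0, 34.0], [651.0, 148.0], [481.0, 372.0]]
[-1.9  2.  23.2] [-0.002 -0.002  0.002]
```

View pics/tr.png

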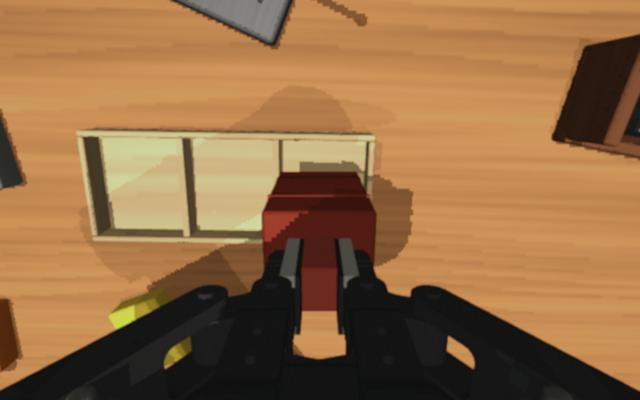

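The tray rim's outer corners are at about (79,131), (375,134) and (93,241). Its right cell is partly behind the red blank.

```bash
python3 -c "
from h import *
for p in((79,131),(375,134),(93,241)):print(onz('wrist',p,28).round(1))
"
```

```text
[529.4 292.8  28. ]
[533.9  57.5  28. ]
[435.8 294.3  28. ]
```

```bash
python3 pl.py 490 98 89.5 4.741; J='python3 -m jog'; $J '0 0 40 0 0 0;-1 2 65 0 0 0;-1 2 76 0 0 0;-1 2 80 0 0 0;-1 2 82 0 0 0;-1 2 83.5 0 0 0;-1 2 83.5 0 0 0' ; python3 pl.py 490 98 88.3 4.741
```

```text
[-2.   3.1 83.7] [-0.002 -0.002  0.002]
clock: 20.25
position: [490.7, 99.6, 90.3]
ee_rot: [1.0, 0.016, 0.001, -0.001]
contact_force: [-0.4, 0.5, -4.4]
gripper_width: 12.7
grasp_force: 60.2
[-0.7  1.6  2. ] [-0.002 -0.002  0.003]
```

Lower in small steps until there is contact, then open.

```bash
J='python3 -m jog'; $J '0 1 .8 0 0 0;0 1 1.6 0 0 0;0 1 2 0 0 0;0 1 2 0 0 0'; $J '0 0 .8 0 0 0;0 0 .8 0 0 0'
```

```text
clock: 20.65
position: [491.1, 98.8, 89.1]
ee_rot: [1.0, 0.016, 0.002, -0.001]
contact_force: [-0.6, 0.4, 5.7]
gripper_width: 12.7
grasp_force: 61.8
clock: 20.85
position: [491.4, 98.9, 89.0]
ee_rot: [1.0, 0.016, 0.002, -0.001]
contact_force: [-1.8, 0.2, 10.0]
gripper_width: 12.7
grasp_force: 62.4
```

```bash
J='python3 -m jog'; $J '0 0 0 0 0 0;0 0 0 0 0 0;0 0 -10 0 0 0;0 0 -50 0 0 0;0 0 -100 0 0 0;0 0 -140 0 0 .15;0 50 -140 0 0 .3;0 100 -140 0 0 .45;0 145 -140 0 0 .6;0 145 -140 0 0 .75' 36;$J '0 0 0 0 0 .15;0 0 0 0 0 .3;0 0 0 0 0 .45;0 0 0 0 0 .6;0 0 0 0 0 .75;0 0 0 0 0 .9;0 0 0 0 0 1.05;0 0 0 0 0 1.2;0 0 0 0 0 1.35;0 0 0 0 0 1.5'|head -2; $J '0 0 0 0 0 .15;0 0 0 0 0 .3;0 0 0 0 0 .45;0 0 0 0 0 .6;0 0 0 0 0 .75;0 0 0 0 0 .9;0 0 0 0 0 1.05;0 0 0 0 0 1.08;0 0 0 0 0 1.08'|head -2;python3 pl.py 553.2 -196.3 145 1.41
```

```text
clock: 21.85
position: [494.0, -50.8, 227.1]
ee_rot: [0.934, -0.357, 0.0, -0.0]
contact_force: [0.7, 0.6, -0.3]
gripper_width: 35.9
grasp_force: 0.0
clock: 22.85
position: [494.4, -46.9, 227.1]
clock: 23.75
position: [494.5, -46.8, 227.0]
[ -81.3 -138.6   81.9] [0.001 0.001 0.004]
```

```bash
python3 vw.py; python3 - <<'E'
from h import *
p,d=viewer.get_image("top");W=cloud("top",d)
h=cv2.cvtColor(p,cv2.COLOR_BGR2HSV);m=((h[...,0]<8)|(h[...,0]>172))&(h[...,1]>150)&(h[...,2]>50);m[:205]=0;m[265:]=0;m[:,:210]=0;m[:,330:]=0
v,u=np.nonzero(m);print("red",len(u),np.median(W[m],0),np.percentile(W[m][:,2],[50,98]))
E
```

```text
viewer base [651.14044189 182.39315796] (108.5414047241211, 66.66678619384766) 67.97409057617188 tip ball [634.57137871  84.42822621 131.        ] 4
dir ball->base 1.403249330849082 99.35623637521752 edge 1.1863716866030487
tray 266 ((438.9066467285156, 234.7904052734375), (183.84100341796875, 129.18019104003906), 1.2528951168060303)
  return _methods._mean(a, axis=axis, dtype=dtype,
  ret = um.true_divide(
Traceback (most recent call last):
IndexError: index -1 is out of bounds for axis 0 with size 0
```

The arm hides the tray in the top view. I move above honey and measure there.

```bash
J='python3 -m jog'; $J '-30 -50 0 0 0 0;-60 -100 20 0 0 0;-81 -139 40 0 0 0;-81 -139 70 0 0 0;-81 -139 82 0 0 0;-81 -139 82 0 0 0;-81 -139 82 0 0 0'|head -2; cat >kn.py <<'E'
from h import *
c=cal("wrist");s=arm.read_state();p,d=viewer.get_image("wrist");W=cloud("wrist",d,c)
m=np.zeros((400,640),np.uint8);m[100:300]=(W[100:300,:,2]>113)&(W[100:300,:,2]<124)
n,l,st,cc=cv2.connectedComponentsWithStats(m)
print(s["position"])
for i in range(1,n):
    if 300<st[i,4]<3000:
        P=W[l==i];r=cv2.minAreaRect(P[:,:2].astype(np.float32));print(st[i],"bgr",np.median(p[l==i],0),"rect",np.round(r[0],1),np.round(r[1],1),round(r[2],1))
E
python3 kn.py
```

```text
clock: 24.55
position: [553.2, -196.1, 145.4]
[ 553.22424045 -196.14346661  145.41464558]
[  96  215   38   37 1174] bgr [160. 166. 172.] rect [ 536.3 -299.7] [15.5 18.5] 81.0
[ 201  216   32   37 1080] bgr [ 77. 123.  77.] rect [ 544.8 -248. ] [14.8 18.8] 79.9
[306 216  28  37 995] bgr [ 65. 150. 186.] rect [ 553.3 -196. ] [13.8 19. ] 80.8
[ 406  217   32   36 1058] bgr [81. 83. 87.] rect [ 561.5 -144.3] [14.8 18.6] 80.7
```

```bash
python3 vw.py;python3 pl.py 553.2 -196.3 93 1.41
```

```text
viewer base [650.78186035 182.38372803] (109.4598159790039, 65.99779510498047) 68.31814575195312 tip ball [637.52388184 102.69330436 131.        ] 5
dir ball->base 1.405937743932409 80.785751333406 edge 1.1923765822289594
tray 581 ((440.657470703125, 180.32357788085938), (183.240478515625, 238.295654296875), 1.7564128637313843)
[ 0.7 -0.6 53.4] [0.001 0.004 0.006]
```

```bash
J='python3 -m jog'; $J '.5 -.3 20 0 0 0;.5 -.3 35 0 0 0;.5 -.3 45 0 0 0;.5 -.3 53 0 0 0;.5 -.3 53 0 0 0' |head -4; $J '0 0 0 0 0 0;0 0 0 0 0 0;0 0 0 0 0 0;0 0 0 0 0 0;0 0 0 0 0 0' 8; python3 - <<'E'
from h import *
p,d=viewer.get_image("top");cv2.imwrite("pics/t3.png",p)
E
```

```text
clock: 25.15
position: [552.0, -196.4, 91.0]
ee_rot: [0.078, 0.997, 0.001, -0.0]
contact_force: [0.2, -0.6, 0.0]
clock: 25.65
position: [552.9, -196.7, 92.2]
ee_rot: [0.078, 0.997, 0.001, 0.001]
contact_force: [-0.1, 2.0, 4.6]
gripper_width: 12.7
grasp_force: 59.5
```

View pics/t3.png

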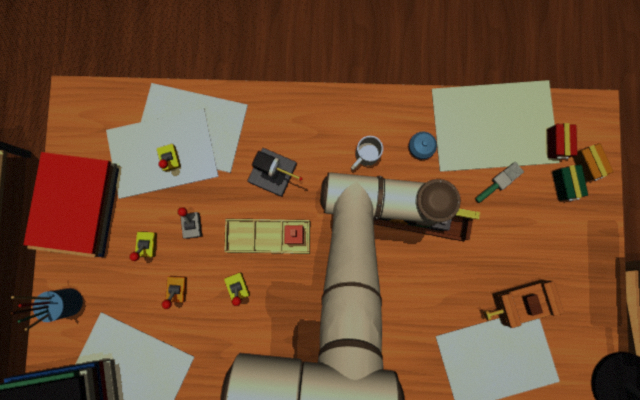

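The red blank stands in the right cell (293,234), the viewer has not moved (tip at 300,179), and the lever is over. Tip honey out.

```bash
J='python3 -m jog'; $J '4 0 -1.5 0 -.05 0;8.4 0 -2 0 -.1 0;12.6 0 -2.6 0 -.15 0;16.9 0 -3 0 -.2 0;21 0 -3 0 -.25 0;25.5 0 -3 0 -.3 0;30 0 -3 0 -.35 0;34 0 -3 0 -.4 0;34 0 -11 0 -.4 0;34 0 -20 0 -.4 0'; $J '14 0 -6 0 0 0;27.6 0 -11.7 0 0 0;29 0 -34 0 0 0;30.5 0 -56 0 0 0;27 0 -70 0 .1 0;24 0 -88 0 .2 0;20 0 -106 0 .3 0;20 0 -106 0 .394 0;20 0 -130 0 .394 0;20 0 -145 0 .394 0'; python3 pl.py 594 -10 240 1.185
```

```text
clock: 26.7
position: [515.1, -191.7, 108.9]
ee_rot: [0.077, 0.978, -0.015, 0.194]
contact_force: [-0.2, 0.3, -2.7]
gripper_width: 13.0
grasp_force: 59.3
clock: 27.7
position: [443.7, -179.9, 235.6]
ee_rot: [0.079, 0.997, 0.001, 0.001]
contact_force: [-0.4, 0.3, -2.9]
gripper_width: 13.2
grasp_force: 59.3
[-121.6  191.5   -4. ] [0.002 0.001 0.228]
```

```bash
python3 kn.py
```

```text
[ 443.74433488 -179.94958326  235.5849135 ]
```

```bash
J='python3 -m jog'; $J '-27 42 0 0 0 .1;-54 84 0 0 0 .2;-81 126 0 0 0 .228;-108 168 0 0 0 .228;-121.6 191.5 0 0 0 .228;-121.6 191.5 0 0 0 .228;-121.6 191.5 30 0 0 .228;-121.6 191.5 63 0 0 .228;-121.6 191.5 63 0 0 .228;-121.6 191.5 63 0 0 .228'|head -2; $J '0 0 0 0 0 0;0 0 0 0 0 0'; python3 wv.py; python3 pl.py 615.6 46.4 172.2 1.185
```

```text
clock: 28.75
position: [594.4, -10.6, 174.3]
clock: 28.95
position: [596.1, -9.9, 177.0]
ee_rot: [0.191, 0.981, 0.001, 0.005]
contact_force: [-0.4, -0.1, -3.0]
gripper_width: 13.1
grasp_force: 59.8
ball px (np.float64(497.0), np.float64(224.5)) [489 217  17  16 212] ball [634.8  82.3 130. ] topz 134.8
rod dir 1.183 1082 base [670.  170.4] [110.5 109.5] 1.185
tcp [596.1  -9.9 177. ] [0.376 0.927 0.005]
[ 2.9 59.5  4.8] [0.004 0.008 0.001]
```

```bash
J='python3 -m jog'; $J '3 20 3 0 .005 0;3 40 3 0 .005 0;3 50 3 0 .005 0;3 55 3 0 .005 0;3 58 3 0 .005 0;3 59.5 3 0 .005 0;3 59.5 3 0 .005 0;3 59.5 3 0 .005 0'|head -3; python3 pl.py 615.6 46.8 172.2 1.185
```

```text
clock: 29.8
position: [614.5, 46.0, 172.2]
ee_rot: [0.192, 0.981, 0.001, 0.0]
[-0.7  1.1 -0. ] [0.002 0.001 0.   ]
```

```bash
J='python3 -m jog'; $J '-.5 1 0 0 0 0;-.5 1 0 0 0 0;-.5 1 0 0 0 0;-.5 1 0 0 0 0;-.5 1 0 0 0 0;-.5 1 0 0 0 0;-.5 1 0 0 0 0;-.5 1 0 0 0 0;-.5 1 0 0 0 0;-.5 1 0 0 0 0'; $J '0 0 0 0 0 0;0 0 0 0 0 0;0 0 0 0 0 0;0 0 0 0 0 0;0 0 0 0 0 0;0 0 0 0 0 0;0 0 0 0 0 0'|head -2;python3 pl.py 615.6 46.8 172.2 1.185
$J '0 -30 0 0 0 0;0 -60 0 0 0 0;0 -65 0 0 0 -.15;0 -65 0 0 0 -.3;0 -65 0 0 0 -.45;0 -65 0 0 0 -.6;0 -65 0 0 0 -.75;0 -65 0 0 0 -.9;0 -65 0 0 0 -1.05;0 -65 0 0 0 -1.2'|head -2; $J '0 0 0 0 0 -.15;0 0 0 0 0 -.3;0 0 0 0 0 -.45;0 0 0 0 0 -.6;0 0 0 0 0 -.75;0 0 0 0 0 -.9;0 0 0 0 0 -1.05;0 0 0 0 0 -1.2;0 0 0 0 0 -1.35;0 0 0 0 0 -1.5'|head -2; $J '0 0 0 0 0 -.15;0 0 0 0 0 -.3;0 0 0 0 0 -.44;0 0 0 0 0 -.44;0 0 0 0 0 -.44'|head -2; python3 pl.py 623 43.8 172.2 4.327
```

```text
clock: 30.8
position: [615.5, 47.2, 172.2]
ee_rot: [0.191, 0.982, 0.001, 0.001]
contact_force: [-0.4, -0.6, -3.5]
gripper_width: 12.9
grasp_force: 59.9
clock: 31.5
position: [615.5, 47.2, 172.2]
[-0.2 -0.4 -0. ] [0.003 0.001 0.001]
clock: 32.5
position: [591.1, -13.1, 172.1]
clock: 33.5
position: [591.2, -13.0, 172.1]
clock: 34.0
position: [591.1, -13.0, 172.1]
[  7.9 -64.7   0. ] [-0.003 -0.001 -0.004]
```

```bash
J='python3 -m jog'; $J '8 -25 0 0 0 0;8 -45 0 0 0 0;8 -55 0 0 0 0;8 -60 0 0 0 0;8 -63 0 0 0 0;8 -64.5 0 0 0 0;8 -64.5 0 0 0 0;8 -64.5 0 0 0 0'|head -2;cat >rt.py <<'E'
from h import *
c=cal("wrist");p,d=viewer.get_image("wrist")
h=cv2.cvtColor(p,cv2.COLOR_BGR2HSV);q=((h[...,0]<6)|(h[...,0]>174))&(h[...,1]>150);q[:,262:]=0;q[:200]=0;q[270:]=0
v,u=np.nonzero(q);print(u.min(),u.max(),v.min(),v.max(),len(u));b=onz("wrist",((u.min()+u.max())/2,(v.min()+v.max())/2),130,c);print(b)
E
python3 rt.py
$J '0 0 0 0 0 0;0 0 0 0 0 0;0 0 0 0 0 0;0 0 0 0 0 0;0 0 0 0 0 0;0 0 0 0 0 0;0 0 0 0 0 0;0 0 0 0 0 0;0 0 0 0 0 0;0 0 0 0 0 0';$J '0 0 0 0 0 0;0 0 0 0 0 0;0 0 0 0 0 0;0 0 0 0 0 0'|head -2;python3 pl.py 623 43.8 172.2 4.327
$J '0 30 0 0 0 0;0 50 0 0 0 0;0 50 0 0 0 0'|head -2; python3 pl.py 488 176 172 4.741
```

```text
clock: 34.8
position: [622.6, 43.2, 172.2]
237 252 225 239 194
[634.66262076  82.44083007 130.        ]
clock: 35.85
position: [622.8, 43.7, 172.2]
ee_rot: [0.981, -0.192, 0.001, -0.001]
contact_force: [0.4, -0.3, -2.6]
gripper_width: 13.0
grasp_force: 60.0
clock: 36.25
position: [622.8, 43.7, 172.2]
[ 0.1 -0.1 -0. ] [-0.003 -0.001 -0.001]
clock: 36.55
position: [602.6, -5.0, 172.1]
[-174.7 -123.9    0.4] [-0.002  0.    -0.418]
```

```bash
J='python3 -m jog'; $J '0 0 -45 0 0 0;-41 -29 -45 0 0 -.14;-82 -58 -45 0 0 -.28;-123 -87 -45 0 0 -.418;-164 -116 -45 0 0 -.418;-175 -124 -45 0 0 -.418;-175 -124 -45 0 0 -.418;-175 -124 -45 0 0 -.418'|head -2;python3 tr.py; python3 pl.py 488 176 90 4.741
```

```text
clock: 37.35
position: [488.9, 178.2, 217.6]
[488.86195367 178.1845196  217.58602206] 5213 ((536.2286376953125, 242.48779296875), (199.99411010742188, 369.2210998535156), 0.724777340888977) [[434.0, 426.0], [439.0, 57.0], [639.0, 59.0], [634.0, 428.0]]
[ -1.4   1.9 127.4] [-0.002 -0.002  0.002]
```

View pics/tr.png

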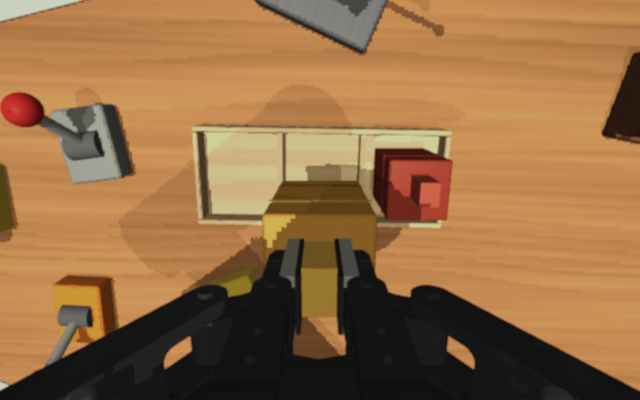

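The tray corners are at (193,128) and (450,131), and red stands in the right cell at (413,185). The middle cell, at u 284–360, is free.

```bash
python3 -c "
from h import *
for p in((193,128),(450,131),(284,134),(360,135)):print(onz('wrist',p,28).round(1))
"; python3 pl.py 488 176 90 4.741; J='python3 -m jog'; $J '-1 1 40 0 0 0;-1 1.5 80 0 0 0;-1 1.5 105 0 0 0;-1 1.5 118 0 0 0;-1 1.5 123 0 0 0;-1 1.5 126 0 0 0;-1 1.5 127 0 0 0;-1 1.5 127 0 0 0'; python3 pl.py 488 175.5 87.3 4.741
```

```text
[528.3 294.1  28. ]
[532.5  58.8  28. ]
[525.3 210.9  28. ]
[526.5 141.   28. ]
[ -1.4   1.9 127.4] [-0.002 -0.002  0.002]
clock: 38.2
position: [488.5, 177.0, 91.0]
ee_rot: [1.0, 0.015, 0.002, -0.002]
contact_force: [-0.9, 1.1, -4.3]
gripper_width: 13.0
grasp_force: 60.1
[-0.6  1.5  3.7] [-0.003 -0.003  0.002]
```

```bash
J='python3 -m jog'; $J '0 1 1 0 0 0;0 1 2 0 0 0;0 1 2.8 0 0 0;0 1 3.4 0 0 0;0 1 3.4 0 0 0'; $J '0 0 .5 0 0 0;0 0 .5 0 0 0'
```

```text
clock: 38.7
position: [488.1, 176.0, 87.5]
ee_rot: [1.0, 0.016, 0.001, -0.001]
contact_force: [-1.5, -0.4, 2.2]
gripper_width: 12.7
grasp_force: 61.1
clock: 38.9
position: [488.2, 176.0, 87.6]
ee_rot: [1.0, 0.016, 0.001, -0.001]
contact_force: [-3.5, -0.2, 6.3]
gripper_width: 12.7
grasp_force: 61.8
```

```bash
J='python3 -m jog'; $J '0 0 0 0 0 0;0 0 0 0 0 0;0 0 -10 0 0 0;0 0 -50 0 0 0;0 0 -100 0 0 0;0 0 -140 0 0 .15;0 50 -140 0 0 .3;0 100 -140 0 0 .45;0 150 -140 0 0 .6;0 200 -140 0 0 .75' 36;$J '0 0 0 0 0 .15;0 0 0 0 0 .3;0 0 0 0 0 .45;0 0 0 0 0 .6;0 0 0 0 0 .75;0 0 0 0 0 .9;0 0 0 0 0 1.05;0 0 0 0 0 1.2;0 0 0 0 0 1.35;0 0 0 0 0 1.5'|head -2; $J '0 0 0 0 0 .15;0 0 0 0 0 .3;0 0 0 0 0 .45;0 0 0 0 0 .6;0 0 0 0 0 .75;0 0 0 0 0 .9;0 0 0 0 0 1.05;0 0 0 0 0 1.08;0 0 0 0 0 1.08'|head -2;python3 pl.py 544.7 -248.2 145 1.41
```

```text
clock: 39.9
position: [493.9, -26.0, 227.1]
ee_rot: [0.935, -0.354, 0.001, -0.002]
contact_force: [1.3, -0.8, 0.5]
gripper_width: 36.0
grasp_force: 0.0
clock: 40.9
position: [494.1, -24.4, 226.7]
clock: 41.8
position: [494.1, -24.3, 226.6]
[ -84.8 -213.4   81.2] [0.003 0.002 0.004]
```

```bash
J='python3 -m jog'; $J '-20 -50 0 0 0 0;-40 -100 0 0 0 0;-60 -150 20 0 0 0;-80 -200 40 0 0 0;-85 -213 60 0 0 0;-85 -213 81 0 0 0;-85 -213 81 0 0 0;-85 -213 81 0 0 0'|head -2; python3 kn.py;python3 pl.py 544.7 -248.2 93 1.41; python3 vw.py; python3 - <<'E'
from h import *
p,d=viewer.get_image("top");cv2.imwrite("pics/t4.png",p[130:300,150:500].repeat(2,0).repeat(2,1))
E
```

```text
clock: 42.6
position: [544.9, -247.9, 145.0]
[ 544.87033221 -247.91820952  145.03912205]
[ 201  216   32   37 1086] bgr [82. 84. 88.] rect [ 536.3 -299.7] [14.6 18.8] 80.2
[306 216  27  37 975] bgr [ 78. 125.  78.] rect [ 544.7 -247.9] [13.4 18.6] 80.9
[ 506  217   37   37 1163] bgr [80. 83. 86.] rect [ 561.6 -144.6] [15.1 18.6] 81.2
[ 0.9 -0.7 53. ] [0.002 0.003 0.005]
viewer base [651.78393555 183.10348511] (110.56596374511719, 66.48308563232422) 67.95684051513672 tip ball [634.57137871  84.42822621 131.        ] 4
dir ball->base 1.3980975662249324 100.16525760251535 edge 1.186070616241815
tray 576 ((440.5688171386719, 180.06109619140625), (183.28414916992188, 237.8444366455078), 1.7259403467178345)
```

View pics/t4.png

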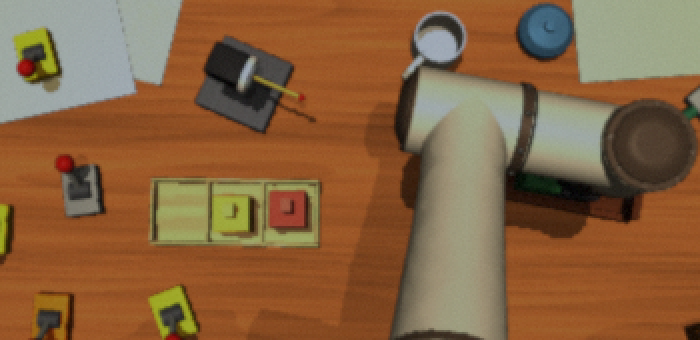

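The top crop shows red (288,210) and honey (232,215) standing in their cells, the left cell free, and the viewer unmoved. By my count that was picture 15, one over the limit of 14. I'll view no more and work from numbers.

```bash
J='python3 -m jog'; $J '.5 -.3 20 0 0 0;.5 -.3 35 0 0 0;.5 -.3 45 0 0 0;.5 -.3 52 0 0 0;.5 -.3 52 0 0 0' |head -4; $J '0 0 0 0 0 0;0 0 0 0 0 0;0 0 0 0 0 0;0 0 0 0 0 0;0 0 0 0 0 0' 8
```

```text
clock: 43.25
position: [544.1, -247.6, 92.2]
ee_rot: [0.078, 0.997, 0.001, 0.0]
contact_force: [0.3, -0.1, 0.4]
clock: 43.75
position: [545.0, -248.0, 93.5]
ee_rot: [0.078, 0.997, 0.001, 0.002]
contact_force: [0.6, 1.7, 4.5]
gripper_width: 12.7
grasp_force: 60.3
```

```bash
J='python3 -m jog'; $J '4 0 -1.5 0 -.05 0;8.4 0 -2 0 -.1 0;12.6 0 -2.6 0 -.15 0;16.9 0 -3 0 -.2 0;21 0 -3 0 -.25 0;25.5 0 -3 0 -.3 0;30 0 -3 0 -.35 0;34 0 -3 0 -.4 0;34 0 -11 0 -.4 0;34 0 -20 0 -.4 0'; $J '14 0 -6 0 0 0;27.6 0 -11.7 0 0 0;29 0 -34 0 0 0;30.5 0 -56 0 0 0;27 0 -70 0 .1 0;24 0 -88 0 .2 0;20 0 -106 0 .3 0;20 0 -106 0 .394 0;20 0 -130 0 .394 0;20 0 -145 0 .394 0'; python3 pl.py 594 -10 240 1.185
```

```text
clock: 44.75
position: [508.6, -242.4, 111.4]
ee_rot: [0.077, 0.978, -0.014, 0.196]
contact_force: [-0.2, -1.1, -5.3]
gripper_width: 12.7
grasp_force: 59.2
clock: 45.75
position: [436.8, -231.2, 238.9]
ee_rot: [0.079, 0.997, 0.001, 0.003]
contact_force: [0.1, 0.0, -3.9]
gripper_width: 12.7
grasp_force: 59.4
[-1.205e+02  2.431e+02  2.000e-01] [0.003 0.005 0.228]
```

```bash
J='python3 -m jog'; $J '-20 40 0 0 0 .1;-40 80 0 0 0 .2;-60 120 0 0 0 .228;-80 160 0 0 0 .228;-100 200 0 0 0 .228;-120.5 243 0 0 0 .228;-120.5 243 0 0 0 .228;-120.5 243 35 0 0 .228;-120.5 243 66 0 0 .228;-120.5 243 66 0 0 .228'|head -2; $J '0 0 0 0 0 0;0 0 0 0 0 0;0 0 0 0 0 0;0 0 0 0 0 0'; python3 wv.py; python3 pl.py 615.6 46.8 173.5 1.185
```

```text
clock: 46.75
position: [590.0, -10.3, 168.5]
clock: 47.15
position: [594.6, -10.0, 175.2]
ee_rot: [0.191, 0.981, 0.002, 0.005]
contact_force: [-0.6, -0.1, -4.1]
gripper_width: 12.3
grasp_force: 60.0
ball px (np.float64(427.5), np.float64(278.0)) [421 272  14  13 148] ball [649.2  35.9 130. ] topz 134.7
rod dir 1.166 899 base [682.  125.8] [111.1 101.9] 1.183
tcp [594.6 -10.  175.2] [0.376 0.927 0.006]
[ 1.7 60.6  1.6] [0.005 0.008 0.001]
```

The viewer has been knocked: its ball is now at about (649, 36). I back off, rise and measure again.

```bash
J='python3 -m jog'; $J '0 -20 -30 0 .005 0;0 -35 -45 0 .005 0;0 -35 -45 0 .005 0;0 -35 -45 0 .005 0;0 -35 -45 0 .005 0;0 -35 -45 0 .005 0'|head -2; python3 wv.py pics/w7.png; python3 wv.py; python3 - <<'E'
from h import *
p,d=viewer.get_image("side");h=cv2.cvtColor(p,cv2.COLOR_BGR2HSV);W=cloud("side",d);z=W[...,2]
q=((h[...,0]<6)|(h[...,0]>174))&(h[...,1]>140)&(z>120)&(z<142)&(W[...,1]>0)&(W[...,1]<120)&(W[...,0]>600)
print(q.sum(),np.median(W[q],0) if q.any() else 0)
E
```

```text
clock: 47.8
position: [580.1, -42.2, 217.4]
ball px (np.float64(459.5), np.float64(253.0)) [453 247  14  13 133] ball [649.9  35.  130. ] topz 134.9
rod dir 1.184 676 base [684.  123.9] [110.7 106.8] 1.183
tcp [580.1 -42.2 217.4] [0.376 0.927 0.003]
ball px (np.float64(459.5), np.float64(252.5)) [453 247  14  12 129] ball [649.7  35.1 130. ] topz 134.7
rod dir 1.178 726 base [684.2 123.9] [110.  107.3] 1.179
tcp [580.2 -42.2 217.4] [0.375 0.927 0.003]
2 [650.01629648  37.48349965 135.75146886]
```

```bash
python3 pl.py 611.8 -46.6 173.5 1.182 630.8 -0.4 173.5 1.182
```

```text
[-30.8   7.6  44.3] [0.003 0.    0.004]
[-31.   57.5  44.5] [0.003 0.    0.004]
```

```bash
J='python3 -m jog'; $J '-16 4 0 0 0 0;-31 7.6 10 0 0 .003;-31 7.6 30 0 0 .003;-31 7.6 44 0 0 .003;-31 7.6 44 0 0 .003;-31 7.6 44 0 0 .003;-31 7.6 44 0 0 .003' |head -2; python3 wv.py;python3 pl.py 630.8 -0.4 173.5 1.182
```

```text
clock: 48.65
position: [613.0, -46.9, 175.8]
ball px (np.float64(480.5), np.float64(229.0)) [473 222  16  15 205] ball [650.2  35.7 130. ] topz 135.0
rod dir 1.183 1123 base [685.3 123.8] [110.2 109. ] 1.18
tcp [613.  -46.9 175.8] [0.378 0.926 0.005]
[ 1.  49.7  2.6] [0.005 0.004 0.001]
```

```bash
J='python3 -m jog'; $J '1 15 2.4 0 .003 0;1 30 2.4 0 .003 0;1 40 2.4 0 .003 0;1 45 2.4 0 .003 0;1 48 2.4 0 .003 0;1 50 2.4 0 .003 0;1 50 2.4 0 .003 0;1 50 2.4 0 .003 0'|head -3; python3 pl.py 631.1 0 173.5 1.182; sed 's/:395/:380/' wv.py >wv2.py; python3 wv2.py
```

```text
clock: 49.5
position: [630.0, -0.6, 172.3]
ee_rot: [0.193, 0.981, 0.002, -0.0]
[-0.8  0.9 -1.2] [ 0.004 -0.002  0.   ]
ball px (np.float64(393.0), np.float64(234.5)) [386 227  15  16 187] ball [649.9  35.3 130. ] topz 135.3
rod dir 1.178 1185 base [685.5 123.7] [109.9 109. ] 1.181
tcp [ 6.300e+02 -6.000e-01  1.723e+02] [0.379 0.925 0.004]
```

```bash
J='python3 -m jog'; $J '-.5 .8 -1 0 0 0;-.5 .8 -1 0 0 0;-.5 .8 -1 0 0 0;-.5 .8 -1 0 0 0;-.5 .8 -1 0 0 0;-.5 .8 -1 0 0 0;-.5 .8 -1 0 0 0;-.5 .8 -1 0 0 0;-.5 .8 -1 0 0 0;-.5 .8 -1 0 0 0'; $J '0 0 0 0 0 0;0 0 0 0 0 0;0 0 0 0 0 0;0 0 0 0 0 0;0 0 0 0 0 0;0 0 0 0 0 0;0 0 0 0 0 0'|head -2;python3 pl.py 631.1 0 173.5 1.182
$J '0 -25 0 0 0 0;0 -48 0 0 0 0;0 -48 0 0 0 -.15;0 -48 0 0 0 -.3;0 -48 0 0 0 -.45;0 -48 0 0 0 -.6;0 -48 0 0 0 -.75;0 -48 0 0 0 -.9;0 -48 0 0 0 -1.05;0 -48 0 0 0 -1.2'|head -2; $J '0 0 0 0 0 -.15;0 0 0 0 0 -.3;0 0 0 0 0 -.45;0 0 0 0 0 -.6;0 0 0 0 0 -.75;0 0 0 0 0 -.9;0 0 0 0 0 -1.05;0 0 0 0 0 -1.2;0 0 0 0 0 -1.35;0 0 0 0 0 -1.5'|head -2; $J '0 0 0 0 0 -.15;0 0 0 0 0 -.3;0 0 0 0 0 -.44;0 0 0 0 0 -.44;0 0 0 0 0 -.44'|head -2; python3 pl.py 638.4 -3 173.5 4.3236
```

```text
clock: 50.55
position: [630.9, 0.3, 173.3]
ee_rot: [0.193, 0.981, 0.002, -0.0]
contact_force: [-0.6, 0.2, -4.7]
gripper_width: 13.0
grasp_force: 60.1
clock: 51.25
position: [630.9, 0.3, 173.3]
[-0.3 -0.2 -0.2] [ 0.004 -0.002  0.001]
clock: 52.25
position: [612.8, -44.2, 173.2]
clock: 53.25
position: [612.8, -44.2, 173.2]
clock: 53.75
position: [612.8, -44.2, 173.2]
[  7.9 -47.8  -0.1] [-0.004  0.001 -0.004]
```

```bash
J='python3 -m jog'; $J '8 -20 0 0 0 -.003;8 -35 0 0 0 -.003;8 -42 0 0 0 -.003;8 -46 0 0 0 -.003;8 -47.8 0 0 0 -.003;8 -47.8 0 0 0 -.003;8 -47.8 0 0 0 -.003'|head -2;python3 rt.py
$J '0 0 0 0 0 0;0 0 0 0 0 0;0 0 0 0 0 0;0 0 0 0 0 0;0 0 0 0 0 0;0 0 0 0 0 0;0 0 0 0 0 0;0 0 0 0 0 0;0 0 0 0 0 0;0 0 0 0 0 0';$J '0 0 0 0 0 0;0 0 0 0 0 0;0 0 0 0 0 0;0 0 0 0 0 0'|head -2;python3 pl.py 638.4 -3 173.5 4.3236
$J '0 25 0 0 0 0;0 45 0 0 0 0;0 45 0 0 0 0'|head -2; python3 pl.py 485.5 254 217 4.741
```

```text
clock: 54.45
position: [638.0, -3.3, 173.4]
238 253 224 239 198
[649.79473888  35.74104762 130.        ]
clock: 55.5
position: [638.3, -3.0, 173.3]
ee_rot: [0.981, -0.192, -0.0, -0.002]
contact_force: [0.1, 0.8, -4.7]
gripper_width: 12.6
grasp_force: 60.2
clock: 55.9
position: [638.3, -3.0, 173.3]
[ 0.1 -0.  -0.2] [-0.004  0.002  0.002]
clock: 56.2
position: [619.9, -47.1, 173.2]
[-238.8 -227.6  -42.5] [-0.004  0.002 -0.418]
```

```bash
J='python3 -m jog'; $J '0 0 -45 0 0 0;-34 -32 -45 0 0 -.14;-68 -65 -45 0 0 -.28;-102 -97 -45 0 0 -.418;-136 -130 -45 0 0 -.418;-170 -162 -45 0 0 -.418;-205 -195 -45 0 0 -.418;-239 -227 -45 0 0 -.418;-239 -227 -45 0 0 -.418;-239 -227 -45 0 0 -.418'|head -2;$J '0 0 0 0 0 0'|head -2; python3 pl.py 485.8 253.5 90.5 4.741; python3 - <<'E'
from h import *
s=arm.read_state();c=cal("wrist");p,d=viewer.get_image("wrist");W=cloud("wrist",d,c);z=W[...,2];h=cv2.cvtColor(p,cv2.COLOR_BGR2HSV)
print(s["position"])
for v in(130,140,150,160,170): # tray rim along scanlines: where z in rim range
    row=(z[v]>22)&(z[v]<34);u=np.nonzero(row)[0]
    if len(u):
        g=np.split(u,np.nonzero(np.diff(u)>3)[0]+1);print(v,[(int(a[0]),int(a[-1]),W[v,a,0].mean().round(0),W[v,a,1].mean().round(1)) for a in g if len(a)>1])
# knobs of placed blanks
m=((z>106)&(z<118)).astype(np.uint8);m[:,:378]=0
n,l,st,cc=cv2.connectedComponentsWithStats(m)
for i in range(1,n):
    if st[i,4]>60:print(st[i],np.median(p[l==i],0),np.median(W[l==i],0).round(1))
E
```

```text
clock: 57.2
position: [485.1, 256.5, 219.7]
clock: 57.3
position: [485.8, 254.9, 219.5]
[-1.00e-01  1.90e+00  1.29e+02] [-0.004 -0.     0.002]
[485.78934657 254.91744947 219.45877814]
130 [(140, 143, np.float64(521.0), np.float64(421.7)), (162, 191, np.float64(522.0), np.float64(388.7)), (276, 280, np.float64(525.0), np.float64(294.4)), (311, 534, np.float64(529.0), np.float64(161.1))]
140 [(142, 156, np.float64(512.0), np.float64(413.5)), (172, 176, np.float64(514.0), np.float64(389.0)), (180, 193, np.float64(513.0), np.float64(380.1)), (275, 280, np.float64(516.0), np.float64(294.7)), (359, 363, np.float64(518.0), np.float64(216.8)), (442, 447, np.float64(520.0), np.float64(138.4)), (524, 532, np.float64(523.0), np.float64(61.5))]
150 [(145, 197, np.float64(504.0), np.float64(391.6)), (275, 280, np.float64(506.0), np.float64(294.8)), (358, 363, np.float64(508.0), np.float64(216.7)), (441, 446, np.float64(511.0), np.float64(138.4)), (457, 462, np.float64(512.0), np.float64(124.7)), (523, 531, np.float64(513.0), np.float64(61.2))]
160 [(147, 198, np.float64(494.0), np.float64(395.1)), (276, 280, np.float64(497.0), np.float64(294.2)), (358, 362, np.float64(499.0), np.float64(216.6)), (376, 377, np.float64(500.0), np.float64(201.2)), (443, 445, np.float64(501.0), np.float64(136.9)), (456, 460, np.float64(502.0), np.float64(124.9))]
170 [(15, 66, np.float64(480.0), np.float64(523.3)), (150, 200, np.float64(484.0), np.float64(393.9)), (276, 281, np.float64(487.0), np.float64(293.9)), (357, 362, np.float64(489.0), np.float64(216.5)), (376, 377, np.float64(490.0), np.float64(200.7)), (455, 459, np.float64(493.0), np.float64(124.5))]
[520 178  28  27 656] [ 71.  96. 213.] [493.8 101.3 112.9]
[416 186  24  27 578] [106. 219. 214.] [485.6 176.7 112.8]
```

```bash
J='python3 -m jog'; $J '0 0 40 0 0 0;0 0 80 0 0 0;0 0 107 0 0 0;0 .5 120 0 0 0;0 .5 125 0 0 0;0 .5 128 0 0 0;0 .5 129 0 0 0;0 .5 129 0 0 0'|head -2; $J '0 0 .8 0 0 0;0 0 1.6 0 0 0;0 0 2.2 0 0 0;0 0 2.2 0 0 0'
```

```text
clock: 58.15
position: [486.3, 255.8, 91.3]
clock: 58.55
position: [485.8, 255.8, 88.6]
ee_rot: [1.0, 0.016, 0.0, -0.002]
contact_force: [0.6, 0.6, -2.5]
gripper_width: 12.9
grasp_force: 60.7
```

```bash
J='python3 -m jog'; $J '0 0 .8 0 0 0;0 0 .8 0 0 0'; $J '0 0 0 0 0 0;0 0 0 0 0 0;0 0 0 0 0 0' 36|head -4; $J '0 0 -10 0 0 0;0 0 -50 0 0 0;0 0 -100 0 0 0;0 0 -130 0 0 0;0 0 -130 0 0 0' |head -2; python3 pl.py 598 415.2 130 4.872 598 415.2 215 4.872
```

```text
clock: 58.75
position: [486.0, 256.0, 88.6]
ee_rot: [1.0, 0.016, 0.001, -0.002]
contact_force: [-3.1, -0.3, 5.7]
gripper_width: 12.7
grasp_force: 61.8
clock: 59.05
position: [486.0, 255.7, 87.4]
ee_rot: [1.0, 0.016, 0.0, -0.002]
contact_force: [0.2, -0.2, 0.0]
clock: 59.55
position: [488.3, 256.7, 223.9]
[ 113.7 -153.8   96.9] [-0.011 -0.011 -0.128]
[ 114.6 -154.7   11.9] [-0.011 -0.011 -0.128]
```

```bash
J='python3 -m jog'; $J '30 -40 0 0 0 -.1;60 -80 0 0 0 -.128;90 -120 0 0 0 -.128;103 -149 0 0 0 -.128;103 -149 0 0 0 -.128;103 -149 0 0 0 -.128;103 -149 0 0 0 -.128' 0|head -2; cat >so.py <<'E'
import subprocess
b=(508.5,397.5);a=[]
for s,z in((80,100),(80,70),(-10,70)):a+=[b[0]+.987*s,b[1]+.158*s,z,4.872]
print(subprocess.run(["python3","pl.py",*map(str,a)],capture_output=True,text=True).stdout)
E
python3 so.py
```

```text
clock: 60.25
position: [583.5, 406.3, 218.0]
[  4.5  -2.8 118. ] [-0.004 -0.    -0.001]
[  4.5  -2.7 148. ] [-0.004 -0.    -0.001]
[-85.5  -2.7 148. ] [-0.004 -0.    -0.001]
```

```bash
J='python3 -m jog'; $J '4 -3 45 0 0 0;4 -3 90 0 0 0;4 -3 125 0 0 0;4 -3 146 0 0 0;4 -3 146 0 0 0;4 -3 146 0 0 0'|head -4; $J '-15 0 0 0 0 0;-30 0 0 0 0 0;-45 0 0 0 0 0;-60 0 0 0 0 0;-72 0 0 0 0 0;-80 0 0 0 0 0;-86 0 0 0 0 0;-90 0 0 0 0 0;-90 0 0 0 0 0'; python3 so.py
```

```text
clock: 60.85
position: [587.9, 411.0, 73.5]
ee_rot: [0.997, 0.079, 0.001, -0.002]
contact_force: [0.3, 1.1, 0.6]
clock: 61.75
position: [499.3, 397.6, 72.4]
ee_rot: [0.997, 0.08, 0.001, -0.003]
contact_force: [2.7, 0.7, 0.6]
gripper_width: 0.0
grasp_force: 1.2
[ 89.1   1.5 -27.3] [-0.005 -0.003  0.   ]
[89.1  1.6  2.7] [-0.005 -0.003  0.   ]
[-0.9  1.5  2.4] [-0.005 -0.003  0.   ]
```

Push on until it meets the end stop.

```bash
J='python3 -m jog'; $J '-3 0 0 0 0 0;-5 0 0 0 0 0;-5 0 0 0 0 0'; $J '-3 0 0 0 0 0;-3 0 0 0 0 0;-3 0 0 0 0 0'
```

```text
clock: 62.05
position: [498.8, 397.8, 72.7]
ee_rot: [0.997, 0.08, 0.005, -0.004]
contact_force: [15.3, -1.1, -5.2]
gripper_width: 0.1
grasp_force: 7.5
clock: 62.35
position: [498.5, 397.8, 72.8]
ee_rot: [0.997, 0.08, 0.007, -0.005]
contact_force: [23.5, -0.5, -9.6]
gripper_width: -0.0
grasp_force: 11.4
```

Stop reached. I back off, clear the area and check everything by numbers.

```bash
J='python3 -m jog'; $J '15 0 0 0 0 0;40 0 0 0 0 0;60 0 -30 0 0 0;60 0 -80 0 0 0;60 0 -130 0 0 0;60 0 -150 0 0 0;20 50 -150 0 0 0;-20 90 -150 0 0 0;-60 110 -150 0 0 0;-60 110 -150 0 0 0'|head -2; python3 - <<'E'
from h import *
for n in("side","top"):
    p,d=viewer.get_image(n);W=cloud(n,d);h=cv2.cvtColor(p,cv2.COLOR_BGR2HSV);H,S=h[...,0],h[...,1]
    def med(nm,m):
        print(n,nm,m.sum(),np.median(W[m],0).round(0) if m.any() else None, np.percentile(W[m][:,2],[5,97]).round(0) if m.any() else None)
    X,Y,Z=W[...,0],W[...,1],W[...,2];red=((H<8)|(H>172))&(S>150)
    med("lever ball",red&(Z>70)&(Z<105)&(abs(X-510)<70)&(abs(Y-400)<40))
    T=(abs(X-485)<60)&(abs(Y-178)<125)&(Z>35)&(Z<125)
    med("tray red",T&red);med("tray honey",T&(H>18)&(H<33)&(S>150));med("tray green",T&(H>45)&(H<90)&(S>80))
    K=(Z>110)&(Z<124)&(X>500)&(X<590)&(Y<-90)&(Y>-390)
    med("rack knobs",K);print(sorted(set((Y[K]//25*25).tolist())))
    med("viewer tip",red&(Z>122)&(Z<142)&(abs(X-650)<20)&(abs(Y-35)<25))
E
```

```text
clock: 63.35
position: [444.8, 272.8, 220.8]
side lever ball 115 [476. 397.  92.] [85. 98.]
side tray red 253 [490. 105.  87.] [ 83. 115.]
side tray honey 295 [482. 181.  87.] [ 80. 115.]
side tray green 271 [481. 262.  87.] [ 84. 115.]
side rack knobs 67 [ 558. -288.  117.] [110. 121.]
[-400.0, -375.0, -350.0, -325.0, -300.0, -200.0, -175.0, -150.0]
side viewer tip 4 [650.  36. 135.] [133. 137.]
top lever ball 0 None None
top tray red 300 [487.  99.  85.] [ 81. 113.]
top tray honey 181 [481. 172.  84.] [51. 90.]
top tray green 316 [484. 251.  85.] [ 51. 115.]
top rack knobs 92 [ 554. -289.  117.] [110. 121.]
[-400.0, -325.0, -300.0, -275.0, -225.0, -150.0]
top viewer tip 6 [650.  38. 132.] [132. 133.]
```

```bash
python3 -c "
from bench import arm
print(arm.job_done())"
```

```text
the job is handed in; nothing more can be done
None
```

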